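# Load the photometer with its glass cells

### The job

Get the photometer ready for its check: lift off the light hood and set it on the bench, turn the clamp knob anticlockwise past its click to open the clamp, take the round zero blocks out of the wells and stand them on the grey mat, and stand every glass reference cell from the mat fully home in a well of its own with its clear faces in line with the light path, holding the cells by their ribbed sides and keeping the fingers off the glass. Then turn the clamp knob clockwise until it clicks shut over the cells and put the hood squarely back on its seat. Leave the hand-held indicator and the brush where they are.

Things in the scene. Friction and masses are not known exactly. Their poses are not given: they have to be found in the camera images.
- photometer: White bench photometer, fixed, 175 mm deep (x), 360 mm long (y), deck 70 mm high. Origin on the bench under the middle of its trough. Light runs along its x: lamps behind (+x), detectors in front (-x), between them an open trough x -32 to 32, y -122 to 122 mm with three square wells in a row along y. A knob stands on the deck at the -y end. The bench in front (-x) of it is free, enough for the hood.
- well_1 (a point): Middle of a well's floor, y = -70 mm of the photometer, 10 mm above the bench; axes as the photometer's. Well 50 x 50 mm, 18 mm deep, 4 mm chamfers; its block's top is 28 mm above the bench. Any well takes any cell. With the clamp shut a 4 mm thick steel strip just above the block overhangs the +x side of all wells by 5 mm and no cell can enter; open, it is clear.
- well_2 (a point): Middle of a well's floor, y = 0 mm of the photometer, 10 mm above the bench; axes as the photometer's. Well 50 x 50 mm, 18 mm deep, 4 mm chamfers; its block's top is 28 mm above the bench. Any well takes any cell. With the clamp shut a 4 mm thick steel strip just above the block overhangs the +x side of all wells by 5 mm and no cell can enter; open, it is clear.
- well_3 (a point): Middle of a well's floor, y = 70 mm of the photometer, 10 mm above the bench; axes as the photometer's. Well 50 x 50 mm, 18 mm deep, 4 mm chamfers; its block's top is 28 mm above the bench. Any well takes any cell. With the clamp shut a 4 mm thick steel strip just above the block overhangs the +x side of all wells by 5 mm and no cell can enter; open, it is clear.
- clamp_knob (a joint): Clamp knob angle, rad: 0 clamped (as found), 1.2 open, growing anticlockwise from above. An over-centre spring holds it against a stop at either end: it resists with up to 0.2 N m, less towards the middle, tips over at 0.6 and then snaps home to the other end; let go before that, it springs back. It slides the clamp strip 9 mm.
- knob_grip (a point): Grip point of the clamp knob, on its axis, 100 mm above the bench, y = -180 mm of the photometer. An upright black wing 54 mm long, 15 mm thick, 81 to 111 mm above the bench, on a disc 48 mm across. The point's x axis runs along the wing and turns with it; when clamped the wing lies along the photometer's x.
- light_hood: Black light hood, loose, 0.35 kg: a shallow inverted tray 92 (x) by 262 (y) mm, 26 mm high, open below, the same either way round. Origin in the middle of its rim plane (underside). At the start it lies on its seat over the trough. Seated cells stand 18 mm above the deck, 5 mm below the hood's ceiling.
- hood_handle (a point): Middle of the hood's handle, 52 mm above its rim: an aluminium bar along the hood's y, 110 mm long, 16 mm wide (x), 12 mm high, its underside 20 mm above the tray, on two feet at y = -45 and 45 mm, open between them. Axes as the hood's.
- hood_seat (a point): Middle of the hood's seat on the deck, 70 mm above the bench; the hood's origin belongs here, its y along the photometer's y. A rim 5 mm high surrounds the seated hood, with 3.5 mm of play each way in x, 3 mm in y.
- cell_1: Reference cell; two or three are present, all alike, 0.34 kg, heavy in the foot: 78 mm tall, steel foot 46 x 46 x 18 mm (44 x 44 in its lowest 6 mm), above it a 36 x 36 mm aluminium frame with a flat cap. Origin under the middle of the foot. Its y faces (36 mm apart) are ribbed metal, to be held; its x faces are clear glass set 1.5 mm back, so light passes along x (either way round). A dark line on the cap runs along x.
- cell_1_glass: The glass block of cell_1, 33 (x) by 28 (y) mm, from 18 to 71 mm above the cell's underside; origin and axes those of the cell. Not to be pressed by the fingers.
- cell_2: Reference cell; two or three are present, all alike, 0.34 kg, heavy in the foot: 78 mm tall, steel foot 46 x 46 x 18 mm (44 x 44 in its lowest 6 mm), above it a 36 x 36 mm aluminium frame with a flat cap. Origin under the middle of the foot. Its y faces (36 mm apart) are ribbed metal, to be held; its x faces are clear glass set 1.5 mm back, so light passes along x (either way round). A dark line on the cap runs along x.
- cell_2_glass: The glass block of cell_2, 33 (x) by 28 (y) mm, from 18 to 71 mm above the cell's underside; origin and axes those of the cell. Not to be pressed by the fingers.
- cell_3: Reference cell; two or three are present, all alike, 0.34 kg, heavy in the foot: 78 mm tall, steel foot 46 x 46 x 18 mm (44 x 44 in its lowest 6 mm), above it a 36 x 36 mm aluminium frame with a flat cap. Origin under the middle of the foot. Its y faces (36 mm apart) are ribbed metal, to be held; its x faces are clear glass set 1.5 mm back, so light passes along x (either way round). A dark line on the cap runs along x.
- cell_3_glass: The glass block of cell_3, 33 (x) by 28 (y) mm, from 18 to 71 mm above the cell's underside; origin and axes those of the cell. Not to be pressed by the fingers.
- zero_block_1: Opaque zero block left in well_1; one or two of the three are present, 0.3 kg: a round dark steel post 36 mm across, 78 mm tall, on the same square foot as the cells (46 x 46 x 18 mm, 44 x 44 in its lowest 6 mm). Origin under the middle of the foot. It may be held from any side and stand anywhere on the mat.
- zero_block_2: Opaque zero block left in well_2; one or two of the three are present, 0.3 kg: a round dark steel post 36 mm across, 78 mm tall, on the same square foot as the cells (46 x 46 x 18 mm, 44 x 44 in its lowest 6 mm). Origin under the middle of the foot. It may be held from any side and stand anywhere on the mat.
- zero_block_3: Opaque zero block left in well_3; one or two of the three are present, 0.3 kg: a round dark steel post 36 mm across, 78 mm tall, on the same square foot as the cells (46 x 46 x 18 mm, 44 x 44 in its lowest 6 mm). Origin under the middle of the foot. It may be held from any side and stand anywhere on the mat.
- mat: Thin grey mat lying flat on the bench (under 1 mm, it does not move), 200 (x) by 290 (y) mm, origin at its middle. The cells stand on it at the start; the zero blocks belong on it at the end, clear of the brush and of the weight case that stands beyond its far (+x) edge, from world x = 0.61.
- indicator: Dark hand-held indicator, 163 x 67 x 28 mm, lying at the left of the work; a bystander, origin at its underside.
- brush: Flat dust brush, 150 mm long, 10 mm high, lying behind the mat; a bystander, origin at its underside.
There are look-alikes about, which are no part of the job. What is shaped like the cell_3 but green is not meant. What is shaped like the cell_1 but purple is not meant.

How it is judged (in metres and radians):
On the way, in this order (a step that is already met when the one before it is completed fails the run):
1. the hood is off the photometer and the clamp is open (horizontal distance between light_hood and hood_seat above 0.1 m and value of joint clamp_knob above 1 rad), for 0.2 s.
2. every cell stands fully home in a well, clear faces on the light path ((horizontal distance between cell_1 and well_1 below 0.004 m or horizontal distance between cell_1 and well_2 below 0.004 m or horizontal distance between cell_1 and well_3 below 0.004 m) and z of each of cell_1, cell_2, cell_3 in the frame of well_1 below 0.003 m and angle between each of cell_1, cell_2, cell_3's own z axis and vertical below 0.06 rad and angle between the x axis of each of cell_1, cell_2, cell_3 and the x axis of photometer, either way round below 0.1 rad and (horizontal distance between cell_2 and well_1 below 0.004 m or horizontal distance between cell_2 and well_2 below 0.004 m or horizontal distance between cell_2 and well_3 below 0.004 m) and (horizontal distance between cell_3 and well_1 below 0.004 m or horizontal distance between cell_3 and well_2 below 0.004 m or horizontal distance between cell_3 and well_3 below 0.004 m)), for 0.2 s.
3. the clamp has clicked shut over the seated cells (all of step 2 and value of joint clamp_knob below 0.12 rad), for 0.2 s.
At the end, for the whole second after the job is handed in: each cell home in a well (4 mm from its middle, 3 mm above its floor at most), clear faces within 0.10 rad of the light path; clamp knob below 0.12 rad; hood at rest on its seat within 9 mm and 0.10 rad, at most 3 mm high; each zero block upright on the mat, its middle over the mat (all of step 3 and x of zero_block_1 in the frame of mat between -0.1 and 0.1 m and y of zero_block_1 in the frame of mat between -0.145 and 0.145 m and height (world z) of each of zero_block_1, zero_block_2, zero_block_3 below 0.006 m and angle between each of zero_block_1, zero_block_2, zero_block_3's own z axis and vertical below 0.06 rad and x of zero_block_2 in the frame of mat between -0.1 and 0.1 m and y of zero_block_2 in the frame of mat between -0.145 and 0.145 m and x of zero_block_3 in the frame of mat between -0.1 and 0.1 m and y of zero_block_3 in the frame of mat between -0.145 and 0.145 m and horizontal distance between light_hood and hood_seat below 0.009 m and z of light_hood in the frame of hood_seat below 0.003 m and angle between light_hood's own z axis and vertical below 0.04 rad and angle between the y axis of light_hood and the y axis of photometer, either way round below 0.1 rad and linear speed of light_hood below 0.02 m/s); the robot touches nothing.
It fails at once if the indicator is moved by more than 50 mm (distance of indicator from where it was at the start of the episode above 0.05 m).
It fails at once if the brush is moved by more than 50 mm (distance of brush from where it was at the start of the episode above 0.05 m).
It fails at once if the fingers press on the glass of a cell (contact force between any of cell_1_glass, cell_2_glass, cell_3_glass and the fingers above 2 N).
Of cell_1, cell_2, cell_3 only 2 to 3 are there at a start; the rules pass over those that are not, and their reading is None.
Of zero_block_1, zero_block_2, zero_block_3 only 1 to 2 are there at a start; the rules pass over those that are not, and their reading is None.
At some moment in a run one of cell_1, cell_2, cell_3, light_hood may be knocked a few centimetres aside while the robot is not near it.
It also fails if it takes over 210 s, if anything falls off the work surface, if the arm or the gripper's body presses on something with over 40 N, if the wrist force passes 120 N, or if a joint passes its speed limit or range.

### The arm

A 6-joint arm with a two-finger parallel gripper is mounted at the origin on a cart in front of the work surface, level with it; the furniture and walls round the work are solid. World frame = base frame: x ahead of the robot, y to its left, z up, the work surface at z = 0. Lengths are in m, angles in degrees, forces in N, time in s.
With the tool pointing down it reaches from about 0.3 to 0.75 m from the base axis. Payload 8.5 kg.
Tool frame: the origin (TCP) lies midway between the tips of the shut fingers; the grasp point (between the pads) lies 19 mm behind it; z points along the fingers, y is the direction in which the jaws open and shut (so a half turn about z gives the same grasp; the last joint's range is limited). The gripper opens to 85 mm and grips with 20 to 120 N. Pads are 22 mm wide; open, the fingers measure 114 mm over their backs; the gripper's body (76 mm by 85 mm) begins 54 mm behind the grasp point. The pads swing forward as they close: fully open they stand 13 mm farther back than shut.
Start: joints at [57.622, 21.807, 74.336, -0, 83.858, -12.336], TCP at [0.188, 0.517, 0.231] pointing down, gripper open.
Joint ranges: [-178.18, 178.18], [-50.72, 133.34], [12.68, 142.11], [-81.47, 261.47], [9.98, 163.14], [-165.26, 165.26]. Speed limits (degrees/s): [136.94, 136.94, 180, 180, 180, 180].

### API

Orientations are given as a 3x3 rotation matrix whose columns are the frame's x, y, z axes.
In Python, from rig import env, eyes, close_job gives the robot as it stands.
- The arm moves only by the tool jog_arm, never from a script. Its argument "deltas" is one flat list of numbers, 7 for each row, row after row: the shift along the tool's x, y, z in units of 0.75 m (1.0 is 0.75 m), then the turn, a rotation vector about the tool's x, y, z in units of 180 degrees (1.0 is 180 degrees), then the gripper command: -1 is fully open, 1 is shut, values between are in proportion. In form: [dx, dy, dz, ax, ay, az, fingers, dx, dy, dz, ax, ay, az, fingers, ...]. A call has 1 to 12 rows; each row is the pose to reach, as a shift and turn from the pose commanded when the call began, along the tool's axes at that moment, turning the shorter way round; what a row does not reach only later rows make up. A row lasts 1/12 s, in which the tool goes at most 41.7 mm and 7.16 degrees, less where a joint would pass 70% of its speed; a pose out of reach is approached as far as the arm can. A call with a number of a shift or a turn outside -1 to 1 is refused whole. A call with a gripper value outside its range is refused whole. The fingers move at their own pace and stop on an object; "grip_force" is the grip in N (left out, the last holds). Time passes only in rows, so rows that repeat a pose let the fingers close. It gives the time, the measured TCP pose, the force and the opening at its end, in the units of the state.
- env.observe(): the state, without advancing time (a new reading comes with each control period).
- eyes.get_image(name): name is "scene" or "top" or "wrist"; returns the picture (384x512x3 uint8, red, green, blue); there is no depth.
- eyes.camera_params(name): a dict with "intrinsics" (3x3 intrinsics, pixels), "R" (3x3) and "t" (3): a world point X has camera coordinates R X + t; the wrist camera has in their place "mount" (4x4, takes a point from camera to tool coordinates, whose origin is the TCP and whose axes are the flange's). Camera axes: x right, y down, z forward; pixel columns grow to the right and rows downward; lengths in m; the calibration is good to about 2 mm. A picture is of the moment at which its call begins: read the wrist's pose just before it. camera_params takes no time and is no camera call.
- close_job(): hands the job in, once; it reports no verdict.
The state is a dict: "time_s": time; "q": joint angles; "qvel": joint speeds; "joint_efforts": joint torques, N m; "position": TCP position; "tool_rot": TCP orientation; "ft_force": force on the tool from outside, world axes, zero at the start; "wrist_torque": the same for the moment, N m; "grip_width": finger opening in m.
Only numpy, scipy, OpenCV 4.12 (cv2) and the standard library are available. Lean on these libraries where they do the work, as an engineer would, in place of code of your own. Each camera call takes 0.05 s, during which the arm holds its last target.

## Working session

There is one attempt and no reset: what is moved stays moved. The work goes in short steps, Python scripts to look and compute and a tool call to move; the robot and the scene stay as the last step left them, time stands still between calls to the robot, and variables do not carry over. Pictures are saved under pics/ and viewed, and the job is handed in when it is done.

Besides the shell and the picture viewer there is one more tool, called in YAML: its name, and indented under it one key for each argument. jog_arm: Moves the arm, as the interface text tells. Its arguments: {"type":"object","properties":{"deltas":{"type":"array"},"grip_force":{"type":"number"}},"required":["deltas"]}

```bash
ls; mkdir -p pics
python3 - <<'E'
from rig import env, eyes
import cv2
print(env.observe())
for n in ["scene","top","wrist"]:
    im=eyes.get_image(n); cv2.imwrite(f"pics/{n}0.png",im[:,:,::-1]); print(n,eyes.camera_params(n))
E
```

```text
pics
{'time_s': 0.0, 'q': array([ 5.76234543e+01,  2.18419328e+01,  7.43851232e+01, -2.06652572e-03,
        8.38592416e+01, -1.23352437e+01]), 'qvel': array([ 0.03437074, -0.00641779, -0.119939  ,  0.11629057,  0.1086178 ,
       -0.04437206]), 'joint_efforts': array([-1.68636320e-04, -4.48467851e+01, -2.31276709e+01, -2.52638119e-04,
        4.81223702e-03, -8.93468467e-06]), 'position': array([0.18832509, 0.51643313, 0.23070078]), 'tool_rot': array([[-9.39447050e-01,  3.42693212e-01, -7.76243763e-04],
       [ 3.42693971e-01,  9.39446206e-01, -1.29124108e-03],
       [ 2.86739704e-04, -1.47906668e-03, -9.99998865e-01]]), 'ft_force': array([ 0.12982038, -0.76472159,  0.08758099]), 'wrist_torque': array([-0.01589125, -0.04924426, -0.00642351]), 'grip_width': 0.0853914972472118}
scene {'intrinsics': array([[444.03521203,   0.        , 252.31125394],
       [  0.        , 444.03521203, 194.64396391],
       [  0.        ,   0.        ,   1.        ]]), 'R': array([[ 0.53615195, -0.84410851, -0.00467992],
       [-0.38524518, -0.23975539, -0.89112485],
       [ 0.75108404,  0.47958125,
[... 310 characters left out ...]
      [-9.80269956e-01, -4.88595774e-04, -1.97662782e-01],
       [ 1.97650408e-01,  9.03594275e-03, -9.80230926e-01]]), 't': array([-0.06399924,  0.51521964,  1.2656391 ])}
wrist {'intrinsics': array([[285.23838466,   0.        , 258.22002956],
       [  0.        , 285.23838466, 190.04299943],
       [  0.        ,   0.        ,   1.        ]]), 'mount': array([[ 1.48193675e-04, -9.60550716e-01, -2.78104837e-01,
         7.03814313e-02],
       [ 9.99999982e-01,  1.10000650e-04,  1.52936820e-04,
        -2.09559181e-04],
       [-1.16311859e-04, -2.78104854e-01,  9.60550715e-01,
        -1.42393671e-01],
       [ 0.00000000e+00,  0.00000000e+00,  0.00000000e+00,
         1.00000000e+00]])}
```

View pics/scene0.png

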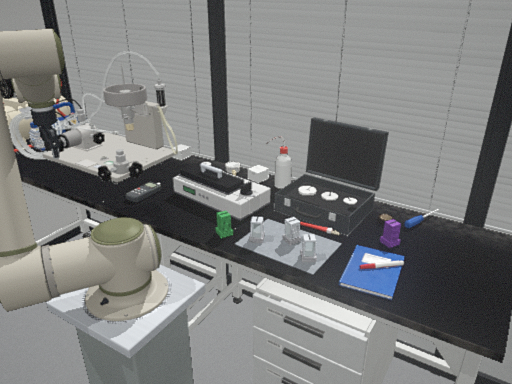

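View pics/top0.png

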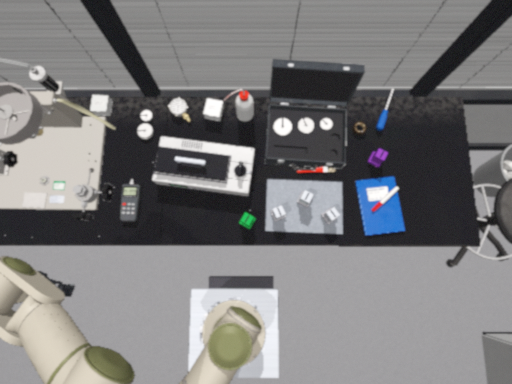

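View pics/wrist0.png

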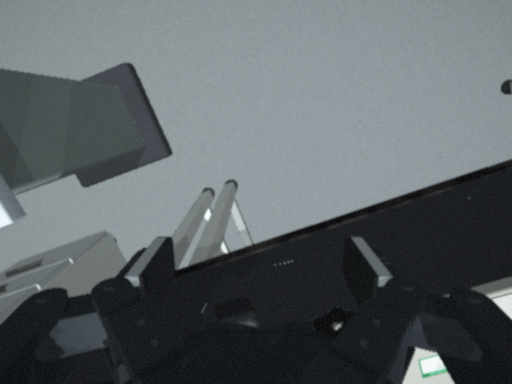

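```bash
cat > h.py <<'E'
import numpy as np, cv2
from rig import env, eyes
def P(n,fresh=None):
    c=eyes.camera_params(n); return c['intrinsics'],c['R'],c['t']
def proj(n,X,pose=None):
    X=np.atleast_2d(X)
    if n=='wrist':
        c=eyes.camera_params(n);K=c['intrinsics'];M=c['mount']
        p,R=pose; T=np.eye(4);T[:3,:3]=R;T[:3,3]=p
        W=np.linalg.inv(T@M);Rr,t=W[:3,:3],W[:3,3]
    else: K,Rr,t=P(n)
    Y=X@Rr.T+t; Y=Y@K.T
    return Y[:,:2]/Y[:,2:]
def ray(n,uv,z,pose=None):
    if n=='wrist':
        c=eyes.camera_params(n);K=c['intrinsics'];M=c['mount']
        p,R=pose; T=np.eye(4);T[:3,:3]=R;T[:3,3]=p
        W=T@M; o=W[:3,3]; A=W[:3,:3]
    else:
        K,Rr,t=P(n); o=-Rr.T@t; A=Rr.T
    out=[]
    for u,v in np.atleast_2d(uv):
        d=A@np.linalg.inv(K)@np.array([u,v,1]); out.append(o+d*(z-o[2])/d[2])
    return np.array(out)
def snap(n,name,box=None,s=1):
    o=env.observe(); im=eyes.get_image(n); np.save(f'pics/{name}.npy',im)
    b=box or (0,0,512,384)
    c=im[b[1]:b[3],b[0]:b[2],::-1]
    if s!=1: c=cv2.resize(c,None,fx=s,fy=s,interpolation=cv2.INTER_CUBIC)
    cv2.imwrite(f'pics/{name}.png',c)
    return (o['position'],o['tool_rot']),im
E
python3 - <<'E'
from h import *
im=cv2.imread('pics/top0.png')
def crop(b,s,n): cv2.imwrite(n,cv2.resize(im[b[1]:b[3],b[0]:b[2]],None,fx=s,fy=s,interpolation=cv2.INTER_CUBIC))
crop((145,125,265,205),6,'pics/t_ph.png')
crop((235,155,355,240),6,'pics/t_mat.png')
E
```

```text
(no output)
```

View pics/t_ph.png

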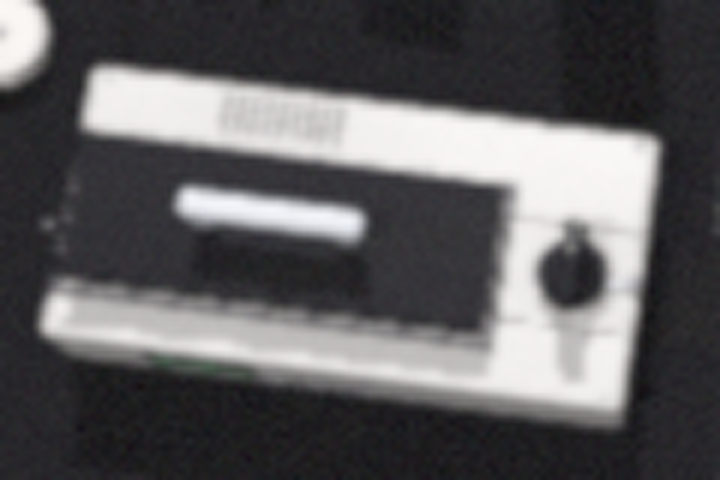

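View pics/t_mat.png

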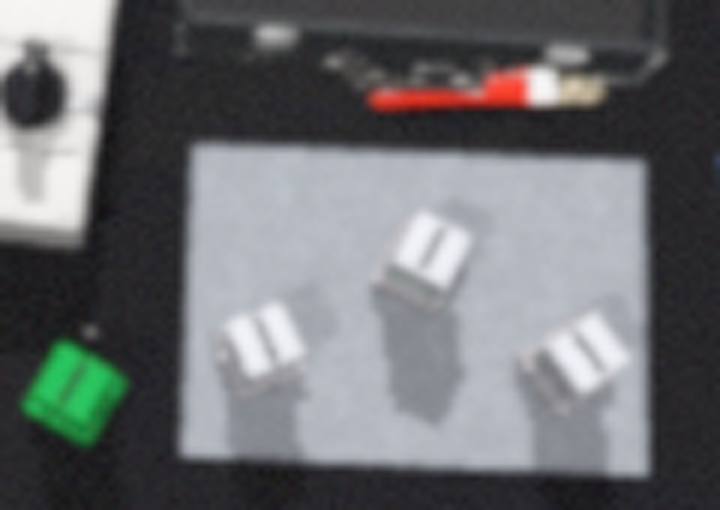

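```bash
cat > ph.py <<'E'
from h import *
E
python3 - <<'E'
from h import *
t=lambda p,o:np.array(p)/6+np.array(o)-0.4
ph=[145,125]; m=[235,155]
C=ray('top',t([[92,66],[662,135],[625,405],[40,328]],ph),0.07); print(C.round(4)); print(C.mean(0), [np.linalg.norm(C[i]-C[(i+1)%4]) for i in range(4)])
print('handle',ray('top',t([[178,203],[364,226]],ph),0.128), 'knob',ray('top',t([[572,270]],ph),0.105))
M=ray('top',t([[190,143],[649,158],[651,476],[180,460]],m),0);print('mat',M.round(4),M.mean(0),[np.linalg.norm(M[i]-M[(i+1)%4]) for i in range(4)])
for c in [[[235,323],[280,300],[308,350],[265,371]],[[425,208],[473,240],[444,284],[393,256]],[[594,310],[631,355],[591,395],[552,347]]]:
    Q=ray('top',t(c,m),0.078); print('cell',Q.round(4).tolist(),Q.mean(0).round(4),[np.linalg.norm(Q[i]-Q[(i+1)%4]).round(4) for i in range(4)])
L=[[[258,322],[276,354]],[[443,234],[427,262]],[[580,336],[602,362]]]
for c in L:
    Q=ray('top',t(c,m),0.078); d=Q[1]-Q[0]; print('line',Q.mean(0).round(4),np.degrees(np.arctan2(d[1],d[0])))
print('green',ray('top',t([[75,380]],m),0.078))
print('base dist')
E
```

```text
[[ 0.7154  0.2828  0.07  ]
 [ 0.6696 -0.0775  0.07  ]
 [ 0.4974 -0.0549  0.07  ]
 [ 0.5455  0.3059  0.07  ]]
[0.60699823 0.11405409 0.07      ] [np.float64(0.3632013503303619), np.float64(0.17363167496566562), np.float64(0.3640019781926168), np.float64(0.17139812089062398)]
handle [[0.60859918 0.21059814 0.128     ]
 [0.59440563 0.09938235 0.128     ]] knob [[ 0.57340921 -0.02332608  0.105     ]]
mat [[ 0.565  -0.1218  0.    ]
 [ 0.5551 -0.4184  0.    ]
 [ 0.3507 -0.4096  0.    ]
 [ 0.3602 -0.1142  0.    ]] [ 0.45773348 -0.26598966  0.        ] [np.float64(0.2967733933151314), np.float64(0.20463121787519295), np.float64(0.29559105651770046), np.float64(0.2049308477779944)]
cell [[0.4361, -0.1454, 0.078], [0.4501, -0.1726, 0.078], [0.4198, -0.1889, 0.078], [0.4071, -0.163, 0.078]] [ 0.4283 -0.1675  0.078 ] [np.float64(0.0306), np.float64(0.0344), np.float64(0.0288), np.float64(0.0339)]
cell [[0.5065, -0.2613, 0.078], [0.4868, -0.2898, 0.078], [0.4599, -0.2714, 0.078], [0.477, -0.2412, 0.078]] [ 0.4826 -0.2659  0.078 ] [np.float64(0.0346), np.float64(0.0326), np.float64(0.0347), np.float64(0.0358)]
cell [[0.4442, -0.3609, 0.078], [0.417, -0.3818, 0.078], [0.393, -0.3569, 0.078], [0.4218, -0.3348, 0.078]] [ 0.419  -0.3586  0.078 ] [np.float64(0.0342), np.float64(0.0346), np.float64(0.0362), np.float64(0.0344)]
line [ 0.427  -0.1645  0.078 ] -151.40617196763006
line [ 0.4819 -0.2667  0.078 ] 149.4351638756211
line [ 0.4206 -0.3581  0.078 ] -141.46086559645602
green [[ 0.40160002 -0.04942885  0.078     ]]
base dist
```

```bash
cat > mv.py <<'E'
from h import *
from scipy.spatial.transform import Rotation as Ro
def go(p,th):
    o=env.observe(); R=o['tool_rot']; d=R.T@(np.array(p)-o['position'])/0.75
    c,s=np.cos(np.radians(th)),np.sin(np.radians(th))
    Rt=np.array([[c,s,0],[s,-c,0],[0,0,-1.]])
    rv=Ro.from_matrix(R.T@Rt).as_rotvec()/np.pi
    n=max(np.linalg.norm(d)*750/41.7, np.linalg.norm(rv)*180/7.16)
    print('d',d.round(4).tolist(),'rv',rv.round(4).tolist(),'rows>=%.1f'%n)
def st():
    o=env.observe(); R=o['tool_rot']; print('t%.2f'%o['time_s'],'p',o['position'].round(4),'th %.2f'%np.degrees(np.arctan2(R[1,0],R[0,0])),'q',o['q'].round(1),'f',o['ft_force'].round(2),'w %.4f'%o['grip_width'])
E
python3 - <<'E'
from mv import *
st(); go([0.56,0.14,0.34],82.6)
print(ray('top',[[130,202],[250,245],[100,245]],0))
E
```

```text
t0.15 p [0.1884 0.5165 0.2309] th 159.96 q [ 57.6  21.8  74.4   0.   83.9 -12.3] f [0.14 0.17 0.22] w 0.0856
d [-0.6375, -0.3019, -0.1453] rv [-0.0003, 0.0002, 0.4298] rows>=13.0
[[ 0.47167994  0.40377543  0.        ]
 [ 0.30881039 -0.05917711  0.        ]
 [ 0.30772955  0.50556525  0.        ]]
```

jog_arm:
  deltas: [0,0,-0.1,0,0,0,-1,0,0,-0.145,0,0,0.05,-1,-0.6375,-0.302,-0.145,0,0,0.43,-1,-0.6375,-0.302,-0.145,0,0,0.43,-1,-0.6375,-0.302,-0.145,0,0,0.43,-1,-0.6375,-0.302,-0.145,0,0,0.43,-1,-0.6375,-0.302,-0.145,0,0,0.43,-1,-0.6375,-0.302,-0.145,0,0,0.43,-1,-0.6375,-0.302,-0.145,0,0,0.43,-1,-0.6375,-0.302,-0.145,0,0,0.43,-1,-0.6375,-0.302,-0.145,0,0,0.43,-1,-0.6375,-0.302,-0.145,0,0,0.43,-1]

```text
time_s: 1.15
position: [0.4818, 0.2186, 0.3346]
tool_rot: [[0.136, 0.991, -0.0], [0.991, -0.136, -0.0], [-0.0, -0.0, -1.0]]
ft_force: [0.0, 1.6, -0.2]
grip_width: 0.0856
```

jog_arm:
  deltas: [-0.07,-0.03,0,0,0,0.03,-1,-0.07,-0.03,0,0,0,0.03,-1]

```text
time_s: 1.32
position: [0.4518, 0.1679, 0.3331]
tool_rot: [[0.23, 0.973, -0.004], [0.973, -0.23, -0.001], [-0.002, -0.003, -1.0]]
ft_force: [-0.6, 0.4, 0.3]
grip_width: 0.0857
```

Run:
```python
from mv import *
st(); go([0.57,0.08,0.33],82.6)
```

```text
t1.32 p [0.4518 0.1679 0.3331] th 76.68 q [ 6.3 11.7 72.3 -0.1 96.3 19.6] f [-0.57  0.41  0.27] w 0.0857
d [-0.0778, 0.1804, 0.0037] rv [-0.0011, 0.0006, -0.0329] rows>=3.5
```

jog_arm:
  deltas: [-0.078,0.18,0.004,0,0,-0.033,-1,-0.078,0.18,0.004,0,0,-0.033,-1,-0.078,0.18,0.004,0,0,-0.033,-1,-0.078,0.18,0.004,0,0,-0.033,-1,-0.078,0.18,0.004,0,0,-0.033,-1,-0.078,0.18,0.004,0,0,-0.033,-1]

```text
time_s: 1.82
position: [0.5707, 0.0835, 0.3306]
tool_rot: [[0.122, 0.993, -0.002], [0.993, -0.122, 0.0], [0.0, -0.002, -1.0]]
ft_force: [-0.7, 0.7, 0.4]
grip_width: 0.0856
```

Run:
```python
from mv import *
st(); pose,im=snap('wrist','w1'); np.savez('pics/w1pose.npz',p=pose[0],R=pose[1]); st()
```

```text
t1.82 p [0.5707 0.0835 0.3306] th 83.01 q [ -3.4  22.1  57.8   0.  100.2   3.6] f [-0.69  0.72  0.43] w 0.0856
t1.87 p [0.5701 0.0843 0.3312] th 83.08 q [ -3.4  22.   57.9   0.  100.2   3.6] f [-0.57 -0.04  0.27] w 0.0853
```

View pics/w1.png

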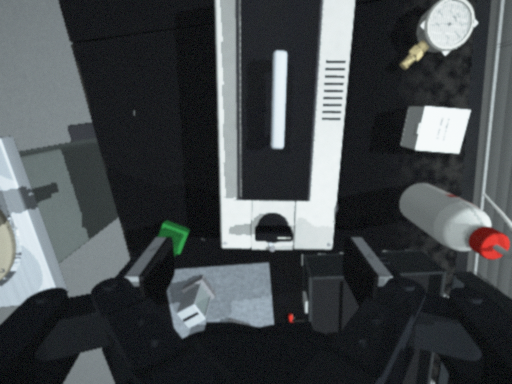

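Run:
```python
from mv import *
d=np.load('pics/w1pose.npz'); im=np.load('pics/w1.npy')
c=im[30:260,200:370,::-1]; cv2.imwrite('pics/w1c.png',cv2.resize(c,None,fx=2.5,fy=2.5,interpolation=cv2.INTER_CUBIC))
```

```text
(no output)
```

View pics/w1c.png

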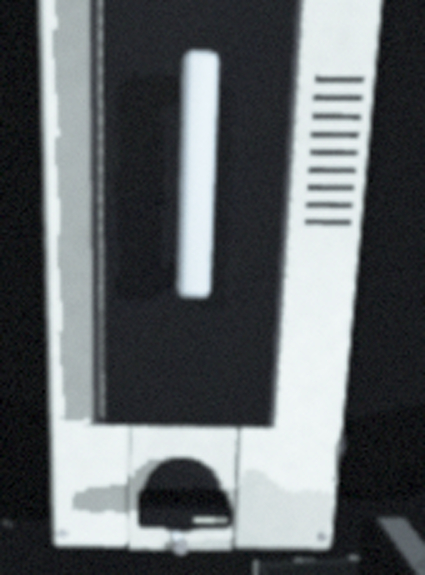

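Run:
```python
from mv import *
d=np.load('pics/w1pose.npz'); pose=(d['p'],d['R'])
t=lambda p:np.array(p)/2.5+np.array([200,30])-0.3
H=ray('wrist',t([[183,50],[218,52],[210,298],[177,296]]),0.128,pose); print(H.round(4),H.mean(0))
a=(H[0]+H[1]-H[2]-H[3])/2; print(np.linalg.norm(a),np.degrees(np.arctan2(-a[0],a[1])))
Q=ray('wrist',t([[104,424],[273,427]]),0.096,pose); print(Q,np.linalg.norm(Q[0]-Q[1]))
D=ray('wrist',t([[53,546],[331,550]]),0.07,pose); print(D, np.linalg.norm(D[0]-D[1]))
```

```text
[[0.6026 0.2121 0.128 ]
 [0.6178 0.2094 0.128 ]
 [0.6038 0.1019 0.128 ]
 [0.5881 0.1048 0.128 ]] [0.60306722 0.15704928 0.128     ]
0.1083595264049128 -7.557340991679814
[[0.54081142 0.03462132 0.096     ]
 [0.63385803 0.02152301 0.096     ]] 0.09396402310040415
[[ 0.495416   -0.04911273  0.07      ]
 [ 0.6677366  -0.07282318  0.07      ]] 0.17394416718766645
```

Run:
```python
from mv import *
st(); go([0.603,0.1565,0.18],82.5);go([0.603,0.1565,0.105],82.5)
```

```text
t1.87 p [0.5701 0.0843 0.3312] th 83.08 q [ -3.4  22.   57.9   0.  100.2   3.6] f [-0.57 -0.04  0.27] w 0.0853
d [0.1009, 0.0322, 0.2016] rv [-0.0003, -0.0, 0.0032] rows>=4.1
d [0.1009, 0.0323, 0.3016] rv [-0.0003, -0.0, 0.0032] rows>=5.8
```

jog_arm:
  deltas: [0.101,0.032,0.2,0,0,0.003,-1,0.101,0.032,0.2,0,0,0.003,-1,0.101,0.032,0.2,0,0,0.003,-1,0.101,0.032,0.2,0,0,0.003,-1,0.101,0.032,0.2,0,0,0.003,-1,0.101,0.032,0.3,0,0,0.003,-1,0.101,0.032,0.3,0,0,0.003,-1,0.101,0.032,0.3,0,0,0.003,-1,0.101,0.032,0.3,0,0,0.003,-1,0.101,0.032,0.3,0,0,0.003,-1]

```text
time_s: 2.7
position: [0.6042, 0.1567, 0.1099]
tool_rot: [[0.129, 0.992, 0.004], [0.992, -0.129, 0.0], [0.001, 0.004, -1.0]]
ft_force: [0.2, 0.1, 1.0]
grip_width: 0.0854
```

Run:
```python
from mv import *
st(); snap('wrist','w2'); go([0.603,0.1565,0.105],82.5)
```

```text
t2.70 p [0.6042 0.1567 0.1099] th 82.58 q [ 3.7 35.  72.4 -0.  72.4 11.1] f [0.23 0.09 1.  ] w 0.0854
d [-0.0005, -0.0018, 0.0067] rv [0.0016, -0.0003, 0.0004] rows>=0.1
```

View pics/w2.png

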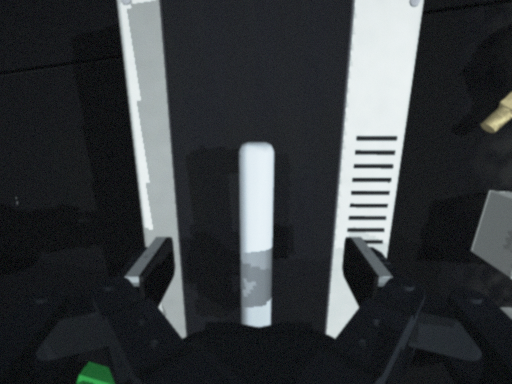

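jog_arm:
  deltas: [0,-0.002,0.006,0,0,0,1,0,-0.002,0.006,0,0,0,1,0,-0.002,0.006,0,0,0,1,0,-0.002,0.006,0,0,0,1,0,-0.002,0.006,0,0,0,1,0,-0.002,0.006,0,0,0,1,0,-0.002,0.006,0,0,0,1,0,-0.002,-0.02,0,0,0,1,0,-0.002,-0.05,0,0,0,1,0,-0.002,-0.1,0,0,0,1,0,-0.002,-0.1,0,0,0,1,0,-0.002,-0.1,0,0,0,1]
  grip_force: 60

```text
time_s: 3.75
position: [0.6021, 0.1568, 0.1829]
tool_rot: [[0.129, 0.992, 0.003], [0.992, -0.129, 0.0], [0.001, 0.003, -1.0]]
ft_force: [-0.3, 0.4, -3.7]
grip_width: 0.0153
```

Run:
```python
from mv import *
st(); snap('wrist','w3'); go([0.415,0.17,0.19],82.5)
```

```text
t3.75 p [0.6021 0.1568 0.1829] th 82.56 q [ 3.7 31.  66.8  0.  82.  11.1] f [-0.26  0.38 -3.69] w 0.0153
d [-0.0146, -0.2486, -0.0117] rv [-0.0003, 0.0001, 0.0003] rows>=4.5
```

View pics/w3.png

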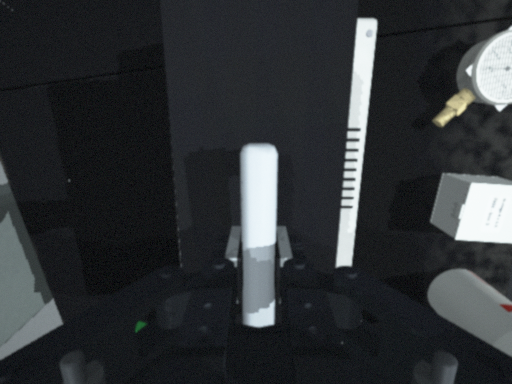

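jog_arm:
  deltas: [-0.015,-0.249,-0.01,0,0,0,1,-0.015,-0.249,-0.01,0,0,0,1,-0.015,-0.249,-0.01,0,0,0,1,-0.015,-0.249,-0.01,0,0,0,1,-0.015,-0.249,-0.01,0,0,0,1,-0.015,-0.249,-0.01,0,0,0,1,-0.015,-0.249,0.1,0,0,0,1,-0.015,-0.249,0.16,0,0,0,1,-0.015,-0.249,0.19,0,0,0,1,-0.015,-0.249,0.194,0,0,0,1,-0.015,-0.249,0.196,0,0,0,1,-0.015,-0.249,0.197,0,0,0,1]

```text
time_s: 4.8
position: [0.4141, 0.1695, 0.0318]
tool_rot: [[0.13, 0.992, -0.005], [0.992, -0.13, -0.001], [-0.001, -0.005, -1.0]]
ft_force: [0.2, -0.7, -3.6]
grip_width: 0.0146
```

Run:
```python
from mv import *
st()
```

```text
t4.80 p [0.4141 0.1695 0.0318] th 82.55 q [  7.   27.7 105.8  -0.   46.7  14.5] f [ 0.23 -0.67 -3.6 ] w 0.0146
```

jog_arm:
  deltas: [0,0,0.002,0,0,0,1,0,0,0.004,0,0,0,1,0,0,0.004,0,0,0,1]

```text
time_s: 5.05
position: [0.4152, 0.1697, 0.031]
tool_rot: [[0.13, 0.992, 0.0], [0.992, -0.13, 0.0], [0.0, 0.0, -1.0]]
ft_force: [0.1, -0.4, -3.6]
grip_width: 0.0147
```

jog_arm:
  deltas: [0,0,0.002,0,0,0,1,0,0,0.004,0,0,0,1,0,0,0.004,0,0,0,1,0,0,0.004,0,0,0,1]

```text
time_s: 5.38
position: [0.4158, 0.1697, 0.0294]
tool_rot: [[0.129, 0.992, 0.003], [0.992, -0.129, 0.0], [0.0, 0.003, -1.0]]
ft_force: [-3.2, -1.2, 13.9]
grip_width: 0.0147
```

jog_arm:
  deltas: [0,0,0,0,0,0,-1,0,0,0,0,0,0,-1,0,0,0,0,0,0,-1,0,0,0,0,0,0,-1,0,0,-0.04,0,0,0,-1,0,0,-0.09,0,0,0,-1,0,0,-0.15,0,0,0,-1,0,0,-0.2,0,0,0,-1,0,0,-0.25,0,0,0,-1,0,0,-0.25,0,0,0,-1]

```text
time_s: 6.22
position: [0.4175, 0.1702, 0.222]
tool_rot: [[0.129, 0.992, 0.013], [0.992, -0.129, 0.002], [0.003, 0.012, -1.0]]
ft_force: [0.4, 0.4, 0.3]
grip_width: 0.0853
```

Run:
```python
from mv import *
st();go([0.63,0.05,0.32],-7.5)
```

```text
t6.22 p [0.4175 0.1702 0.222 ] th 82.58 q [ 7.1 12.  90.4 -0.  76.9 14.5] f [0.38 0.39 0.29] w 0.0853
d [-0.1219, 0.3033, -0.1273] rv [0.0023, -0.0038, 0.5004] rows>=12.6
```

jog_arm:
  deltas: [-0.122,0.303,-0.127,0,0,0.5,-1,-0.122,0.303,-0.127,0,0,0.5,-1,-0.122,0.303,-0.127,0,0,0.5,-1,-0.122,0.303,-0.127,0,0,0.5,-1,-0.122,0.303,-0.127,0,0,0.5,-1,-0.122,0.303,-0.127,0,0,0.5,-1,-0.122,0.303,-0.127,0,0,0.5,-1,-0.122,0.303,-0.127,0,0,0.5,-1,-0.122,0.303,-0.127,0,0,0.5,-1,-0.122,0.303,-0.127,0,0,0.5,-1,-0.122,0.303,-0.127,0,0,0.5,-1,-0.122,0.303,-0.127,0,0,0.5,-1]

```text
time_s: 7.22
position: [0.6286, 0.0495, 0.3101]
tool_rot: [[0.998, -0.065, -0.001], [-0.065, -0.998, 0.0], [-0.001, -0.0, -1.0]]
ft_force: [-0.6, -0.1, 0.3]
grip_width: 0.0855
```

jog_arm:
  deltas: [0,0,0,0,0,0.005,-1,0,0,0,0,0,0.005,-1,0,0,0,0,0,0.005,-1]

```text
time_s: 7.47
position: [0.6285, 0.0496, 0.3104]
tool_rot: [[0.997, -0.071, -0.0], [-0.071, -0.997, 0.0], [-0.0, 0.0, -1.0]]
ft_force: [0.2, -0.5, -0.7]
grip_width: 0.0857
```

Run:
```python
from mv import *
st(); pose,im=snap('wrist','w4'); np.savez('pics/w4pose.npz',p=pose[0],R=pose[1])
```

```text
t7.47 p [0.6285 0.0496 0.3104] th -4.09 q [ -6.2  28.4  50.6  -0.  101.   87.9] f [ 0.2 -0.5 -0.7] w 0.0857
```

View pics/w4.png

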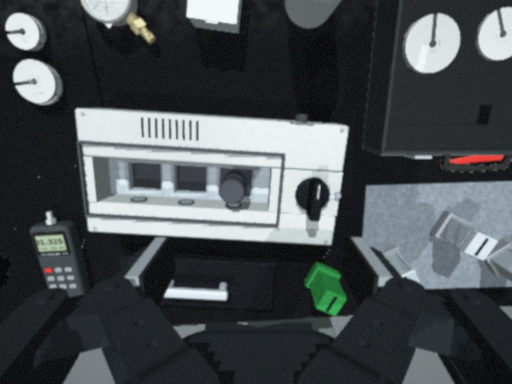

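Run:
```python
from mv import *
im=np.load('pics/w4.npy')
c=im[100:250,70:355,::-1]; cv2.imwrite('pics/w4c.png',cv2.resize(c,None,fx=2.8,fy=2.8,interpolation=cv2.INTER_CUBIC))
```

```text
(no output)
```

View pics/w4c.png

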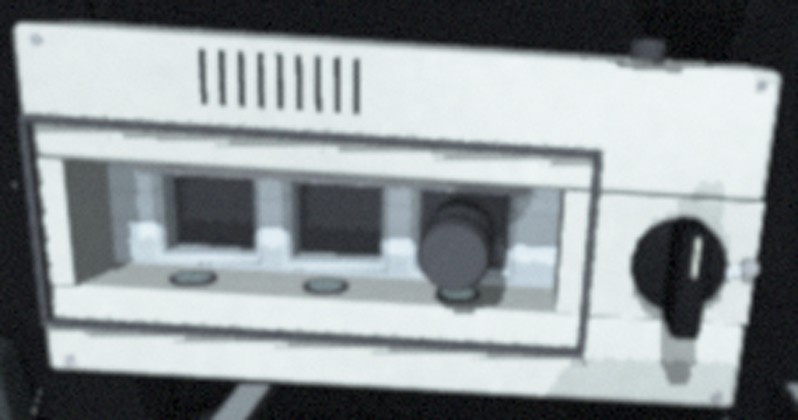

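Run:
```python
from mv import *
from scipy.optimize import least_squares
d=np.load('pics/w4pose.npz'); pose=(d['p'],d['R'])
t=lambda p:np.array(p,float)/2.8+np.array([70,100])-0.3
uv=t([[63,157],[562,187],[557,310],[73,285]])
L=np.array([[32,122,70],[32,-122,70],[-32,-122,70],[-32,122,70]])/1000.
def W(x,L): c,s=np.cos(x[2]),np.sin(x[2]); return np.c_[x[0]+c*L[:,0]-s*L[:,1],x[1]+s*L[:,0]+c*L[:,1],L[:,2]]
f=lambda x:(proj('wrist',W(x,L),pose)-uv).ravel()
r=least_squares(f,[.6,.155,-.13]); print(r.x,np.degrees(r.x[2]),r.fun.reshape(-1,2).round(1))
print('zero',ray('wrist',t([[454,257]]),0.088,pose),W(r.x,np.array([[0,-.07,.01],[0,-.18,.1],[0,.07,.01]])))
print('corner rays',ray('wrist',uv,0.07,pose))
print('knob disc',ray('wrist',t([[679,265]]),0.08,pose))
print('wing',ray('wrist',t([[682,228],[685,340]]),0.111,pose))
```

```text
[ 0.60462301  0.15691876 -0.12885623] -7.382917948351579 [[-0.9  0.4]
 [ 1.  -0. ]
 [-0.3  0.1]
 [ 0.2 -0.4]]
zero [[0.59422954 0.08706568 0.088     ]] [[ 0.59562802  0.08749909  0.01      ]
 [ 0.58149303 -0.02158896  0.1       ]
 [ 0.61361801  0.22633842  0.01      ]]
corner rays [[0.65252586 0.27239604 0.07      ]
 [0.6207249  0.03323066 0.07      ]
 [0.55728467 0.03954928 0.07      ]
 [0.58805729 0.28248992 0.07      ]]
knob disc [[ 0.580065   -0.02115028  0.08      ]]
wing [[ 0.60697774 -0.01734798  0.111     ]
 [ 0.55364287 -0.01779069  0.111     ]]
```

Run:
```python
from mv import *
go([0.581,-0.0215,0.16],-7.4);go([0.581,-0.0215,0.088],-7.4)
```

```text
d [-0.0564, 0.0991, 0.2007] rv [0.0, 0.0001, 0.0182] rows>=4.2
d [-0.0563, 0.0991, 0.2967] rv [0.0, 0.0001, 0.0182] rows>=5.7
```

jog_arm:
  deltas: [-0.056,0.099,0.15,0,0,0.018,-1,-0.056,0.099,0.2,0,0,0.018,-1,-0.056,0.099,0.2,0,0,0.018,-1,-0.056,0.099,0.2,0,0,0.018,-1,-0.056,0.099,0.2,0,0,0.018,-0.2,-0.056,0.099,0.25,0,0,0.018,-0.2,-0.056,0.099,0.297,0,0,0.018,-0.2,-0.056,0.099,0.297,0,0,0.018,-0.2,-0.056,0.099,0.297,0,0,0.018,-0.2,-0.056,0.099,0.297,0,0,0.018,-0.2]

```text
time_s: 8.35
position: [0.5827, -0.0213, 0.0904]
tool_rot: [[0.992, -0.13, 0.004], [-0.13, -0.992, -0.001], [0.004, 0.0, -1.0]]
ft_force: [-0.3, 0.1, 0.7]
grip_width: 0.0515
```

Run:
```python
from mv import *
st(); snap('wrist','w5');go([0.581,-0.0215,0.088],-7.4)
```

```text
t8.35 p [ 0.5827 -0.0213  0.0904] th -7.47 q [-13.7  32.6  80.9   0.   66.3  83.7] f [-0.31  0.06  0.75] w 0.0515
d [-0.0023, 0.0005, 0.0036] rv [0.0001, -0.0015, -0.0004] rows>=0.1
```

View pics/w5.png

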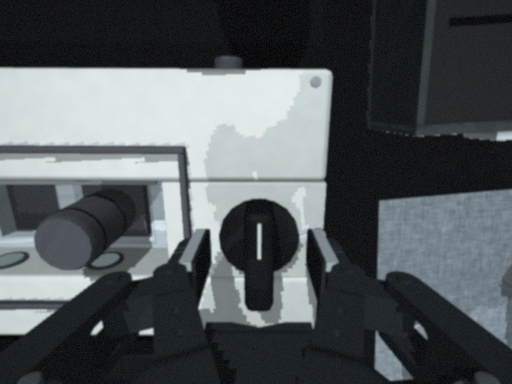

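jog_arm:
  deltas: [-0.002,0,0.003,0,0,0,1,-0.002,0,0.003,0,0,0,1,-0.002,0,0.003,0,0,0,1,-0.002,0,0.003,0,0,0,1,-0.002,0,0.003,0,0,0,1,-0.002,0,0.003,0,0,-0.1,1,-0.002,0,0.003,0,0,-0.1,1,-0.002,0,0.003,0,0,-0.1,1,-0.002,0,0.003,0,0,-0.1,1,-0.002,0,0.003,0,0,-0.1,1]
  grip_force: 80

```text
time_s: 9.23
position: [0.5799, -0.0208, 0.0868]
tool_rot: [[0.983, 0.182, 0.001], [0.182, -0.983, 0.0], [0.001, -0.0, -1.0]]
ft_force: [-1.4, 2.5, 5.7]
grip_width: 0.0133
```

jog_arm:
  deltas: [0,0,0,0,0,-0.27,1,0,0,0,0,0,-0.27,1,0,0,0,0,0,-0.27,1,0,0,0,0,0,-0.27,1,0,0,0,0,0,-0.27,1,0,0,0,0,0,-0.27,1,0,0,0,0,0,-0.27,1,0,0,0,0,0,-0.27,1,0,0,0,0,0,-0.27,1,0,0,0,0,0,-0.27,1]

```text
time_s: 10.07
position: [0.5795, -0.0202, 0.0868]
tool_rot: [[0.513, 0.858, 0.0], [0.858, -0.513, 0.001], [0.001, -0.0, -1.0]]
ft_force: [-3.5, 3.9, 8.3]
grip_width: 0.0137
```

Run:
```python
from mv import *
st(); print(env.observe()['wrist_torque']); snap('wrist','w6')
```

```text
t10.07 p [ 0.5795 -0.0202  0.0868] th 59.12 q [-13.7  32.7  81.5   0.1  65.8  17.1] f [-3.48  3.85  8.29] w 0.0137
[0.81853735 0.56079496 0.17016091]
```

View pics/w6.png

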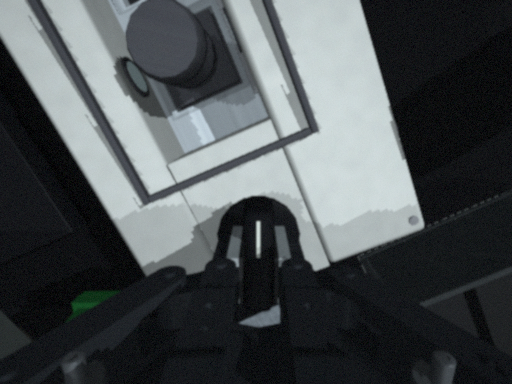

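jog_arm:
  deltas: [0,0,0,0,0,0,-1,0,0,0,0,0,0,-1,0,0,0,0,0,0,-1,0,0,0,0,0,0,-1,0,0,-0.05,0,0,0,-1,0,0,-0.1,0,0,0,-1,0,0,-0.15,0,0,0,-1,0,0,-0.18,0,0,0,-1]

```text
time_s: 10.78
position: [0.5804, -0.0214, 0.2248]
tool_rot: [[0.514, 0.858, 0.005], [0.858, -0.514, -0.001], [0.001, 0.005, -1.0]]
ft_force: [0.7, 0.7, -0.5]
grip_width: 0.0853
```

Run:
```python
from mv import *
st(); go([0.5945,0.0873,0.19],-7.4)
```

```text
t10.78 p [ 0.5804 -0.0214  0.2248] th 59.07 q [-13.8  25.1  70.1  -0.   84.5  17.2] f [ 0.72  0.7  -0.54] w 0.0853
d [0.1339, -0.0586, 0.0463] rv [0.0011, -0.0013, 0.3693] rows>=9.3
```

jog_arm:
  deltas: [0.134,-0.059,0.046,0,0,0.369,-0.32,0.134,-0.059,0.046,0,0,0.369,-0.32,0.134,-0.059,0.046,0,0,0.369,-0.32,0.134,-0.059,0.046,0,0,0.369,-0.32,0.134,-0.059,0.046,0,0,0.369,-0.32,0.134,-0.059,0.046,0,0,0.369,-0.32,0.134,-0.059,0.046,0,0,0.369,-0.32,0.134,-0.059,0.046,0,0,0.369,-0.32,0.134,-0.059,0.046,0,0,0.369,-0.32,0.134,-0.059,0.046,0,0,0.369,-0.32,0.134,-0.059,0.046,0,0,0.369,-0.32,0.134,-0.059,0.046,0,0,0.369,-0.32]

```text
time_s: 11.78
position: [0.5934, 0.0878, 0.1861]
tool_rot: [[0.992, -0.126, -0.0], [-0.126, -0.992, -0.0], [-0.0, 0.0, -1.0]]
ft_force: [-0.2, 0.7, -0.2]
grip_width: 0.0563
```

Run:
```python
from mv import *
st(); pose,im=snap('wrist','w7'); np.savez('pics/w7pose.npz',p=pose[0],R=pose[1]);go([0.5945,0.0873,0.048],-7.4)
```

```text
t11.78 p [0.5934 0.0878 0.1861] th -7.24 q [-2.9 28.7 70.4 -0.  80.9 94.4] f [-0.23  0.7  -0.16] w 0.0563
d [0.0016, 0.0004, 0.1842] rv [0.0, 0.0, 0.0009] rows>=3.3
```

View pics/w7.png

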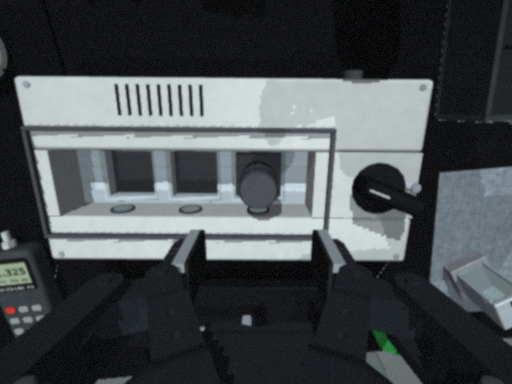

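Run:
```python
from mv import *
d=np.load('pics/w7pose.npz'); pose=(d['p'],d['R'])
print(ray('wrist',[[258,186.5]],0.088,pose))
c,s=np.cos(np.radians(-7.4)),np.sin(np.radians(-7.4))
W=lambda a,b,z:[.6045+c*a-s*b,.157+s*a+c*b,z]
print(proj('wrist',np.array([W(.032,.122,.07),W(.032,-.122,.07),W(-.032,-.122,.07),W(-.032,.122,.07),W(.0,-.07,.088)]),pose).round(1))
im=np.load('pics/w7.npy')
cc=im[110:250,20:340,::-1]; cv2.imwrite('pics/w7c.png',cv2.resize(cc,None,fx=2.5,fy=2.5,interpolation=cv2.INTER_CUBIC))
```

```text
[[0.59770901 0.08715357 0.088     ]]
[[ 45.9 149. ]
 [315.3 149.7]
 [311.5 215.8]
 [ 59.4 215.1]
 [257.8 189. ]]
```

View pics/w7c.png

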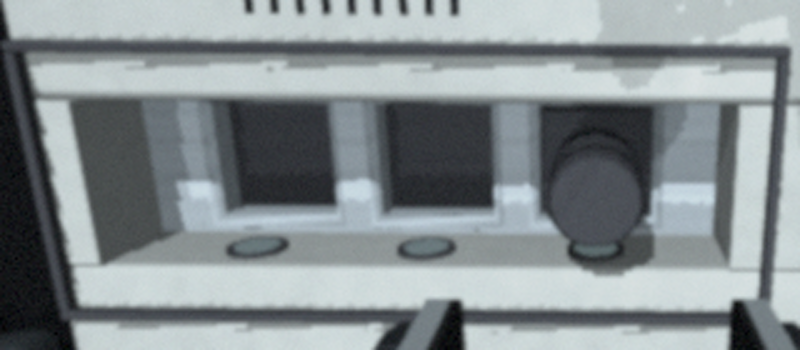

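jog_arm:
  deltas: [0.002,0,0.05,0,0,0,-0.32,0.002,0,0.1,0,0,0,-0.32,0.002,0,0.14,0,0,0,-0.32,0.002,0,0.17,0,0,0,-0.32,0.002,0,0.184,0,0,0,-0.32,0.002,0,0.184,0,0,0,-0.32,0.002,0,0.184,0,0,0,1,0.002,0,0.184,0,0,0,1,0.002,0,0.184,0,0,0,1,0.002,0,0.184,0,0,0,1,0.002,0,0.184,0,0,0,1]
  grip_force: 40

```text
time_s: 12.75
position: [0.5958, 0.0877, 0.0499]
tool_rot: [[0.992, -0.128, 0.004], [-0.128, -0.992, -0.0], [0.004, -0.0, -1.0]]
ft_force: [0.6, 0.8, 6.6]
grip_width: 0.0346
```

Run:
```python
from mv import *
st()
```

```text
t12.75 p [0.5958 0.0877 0.0499] th -7.34 q [-2.9 37.1 79.9  0.  62.8 94.5] f [0.59 0.77 6.65] w 0.0346
```

jog_arm:
  deltas: [0,0,-0.01,0,0,0,1,0,0,-0.04,0,0,0,1,0,0,-0.09,0,0,0,1,0,0,-0.14,0,0,0,1,0,0,-0.2,0,0,0,1,0,0,-0.2,0,0,0,1]

```text
time_s: 13.25
position: [0.597, 0.0876, 0.2066]
tool_rot: [[0.992, -0.128, 0.013], [-0.128, -0.992, -0.001], [0.013, -0.001, -1.0]]
ft_force: [0.9, 0.7, -0.6]
grip_width: 0.0351
```

Run:
```python
from mv import *
st(); snap('wrist','w8'); go([0.53,-0.165,0.19],-2);
```

```text
t13.25 p [0.597  0.0876 0.2066] th -7.33 q [-2.9 27.9 68.4 -0.  83.  94.5] f [ 0.86  0.73 -0.6 ] w 0.0351
d [-0.0447, 0.3454, 0.0172] rv [-0.0001, -0.0029, -0.0296] rows>=6.3
```

View pics/w8.png

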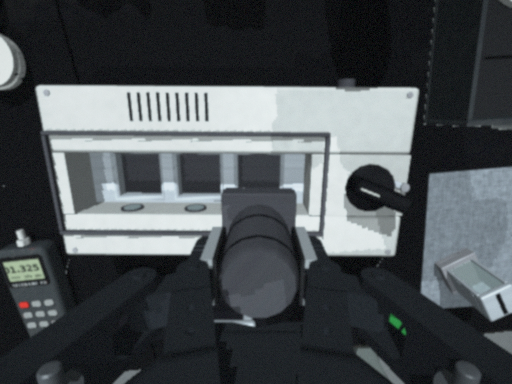

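jog_arm:
  deltas: [-0.045,0.345,0.015,0,0,-0.03,1,-0.045,0.345,0.015,0,0,-0.03,1,-0.045,0.345,0.015,0,0,-0.03,1,-0.045,0.345,0.015,0,0,-0.03,1,-0.045,0.345,0.015,0,0,-0.03,1,-0.045,0.345,0.015,0,0,-0.03,1,-0.045,0.345,0.015,0,0,-0.03,1,-0.045,0.345,0.015,0,0,-0.03,1,-0.045,0.345,0.015,0,0,-0.03,1]

```text
time_s: 14.05
position: [0.5276, -0.1645, 0.1858]
tool_rot: [[0.999, -0.035, -0.002], [-0.035, -0.999, 0.002], [-0.002, -0.002, -1.0]]
ft_force: [-0.7, 0.1, -2.0]
grip_width: 0.035
```

Run:
```python
from mv import *
st(); snap('wrist','w9'); go([0.53,-0.165,0.046],-2);
```

```text
t14.05 p [ 0.5276 -0.1645  0.1858] th -2.02 q [-29.6  24.2  78.3   0.   77.6  62.4] f [-0.72  0.14 -2.03] w 0.0350
d [0.0031, 0.0019, 0.1868] rv [-0.0004, 0.0005, 0.0004] rows>=3.4
```

View pics/w9.png

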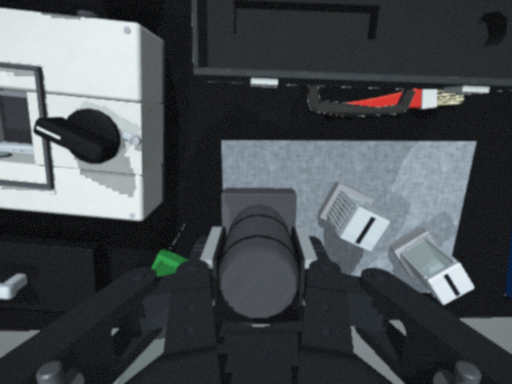

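jog_arm:
  deltas: [0.003,0.002,0.06,0,0,0,1,0.003,0.002,0.12,0,0,0,1,0.003,0.002,0.16,0,0,0,1,0.003,0.002,0.18,0,0,0,1,0.003,0.002,0.187,0,0,0,1,0.003,0.002,0.19,0,0,0,1,0.003,0.002,0.192,0,0,0,1,0.003,0.002,0.193,0,0,0,1,0.003,0.002,0.193,0,0,0,1]

```text
time_s: 14.85
position: [0.5311, -0.1663, 0.0433]
tool_rot: [[0.999, -0.034, 0.002], [-0.034, -0.999, -0.001], [0.002, 0.001, -1.0]]
ft_force: [-0.4, -0.0, -2.6]
grip_width: 0.0353
```

jog_arm:
  deltas: [0,0,0.002,0,0,0,1,0,0,0.003,0,0,0,1,0,0,0.004,0,0,0,1,0,0,0.005,0,0,0,1]

```text
time_s: 15.18
position: [0.5307, -0.1664, 0.0399]
tool_rot: [[0.999, -0.034, 0.001], [-0.034, -0.999, -0.001], [0.001, 0.001, -1.0]]
ft_force: [-5.6, 2.4, 17.9]
grip_width: 0.035
```

jog_arm:
  deltas: [0,0,0,0,0,0,-0.4,0,0,0,0,0,0,-0.4,0,0,0,0,0,0,-0.4,0,0,-0.04,0,0,0,-0.4,0,0,-0.09,0,0,0,-0.4,0,0,-0.14,0,0,0,-0.4,0,0,-0.19,0,0,0,-0.4,-0.04,0.12,-0.31,0,0,0,-0.4,-0.04,0.12,-0.31,0,0,0,-0.4,-0.04,0.12,-0.31,0,0,0,-0.4,-0.04,0.12,-0.31,0,0,0,-0.4,-0.04,0.12,-0.31,0,0,0,-0.4]

```text
time_s: 16.18
position: [0.4973, -0.2569, 0.2724]
tool_rot: [[0.999, -0.037, 0.003], [-0.037, -0.999, -0.002], [0.003, 0.002, -1.0]]
ft_force: [-0.9, 0.4, -1.0]
grip_width: 0.0598
```

Run:
```python
from mv import *
st(); pose,im=snap('wrist','w10');np.savez('pics/w10pose.npz',p=pose[0],R=pose[1]); st()
```

```text
t16.18 p [ 0.4973 -0.2569  0.2724] th -2.10 q [-39.4  21.3  68.4  -0.   90.2  52.7] f [-0.86  0.45 -1.  ] w 0.0598
t16.23 p [ 0.4972 -0.2554  0.2707] th -2.02 q [-39.3  21.3  68.5   0.   90.1  52.7] f [-0.61  0.2  -1.06] w 0.0595
```

View pics/w10.png

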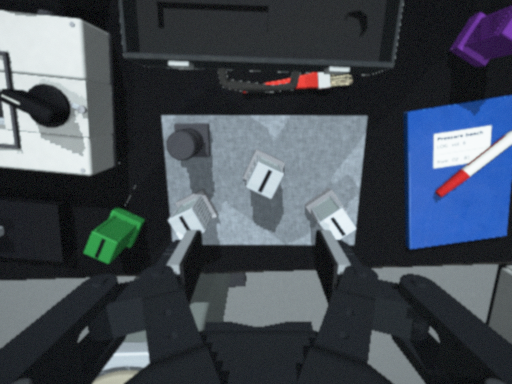

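Run:
```python
from mv import *
im=np.load('pics/w10.npy')
cc=im[135:250,155:365,::-1]; cv2.imwrite('pics/w10c.png',cv2.resize(cc,None,fx=3.8,fy=3.8,interpolation=cv2.INTER_CUBIC))
```

```text
(no output)
```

View pics/w10c.png

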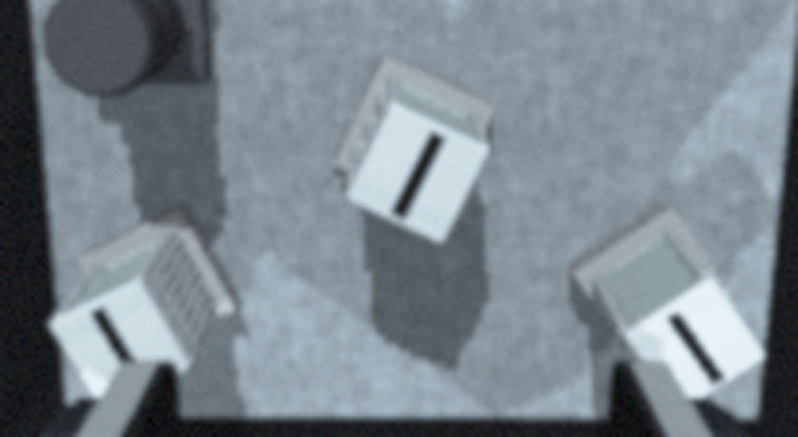

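```bash
cat > fit.py <<'E'
from mv import *
from scipy.optimize import least_squares
def cellfit(uv,pose,z,half=.018,cam='wrist',x0=None):
    uv=np.array(uv,float); Q=ray(cam,uv,z,pose)[:,:2]
    # corners ordered around; fit square
    def f(x):
        r=[]
        for i in range(4):
            a=x[2]+np.pi/4+s*i*np.pi/2; r+= [x[0]+half*2**.5*np.cos(a)-Q[i,0], x[1]+half*2**.5*np.sin(a)-Q[i,1]]
        return r
    v1=Q[1]-Q[0];v2=Q[2]-Q[1]; s=np.sign(v1[0]*v2[1]-v1[1]*v2[0]); m=Q.mean(0); d=Q[0]-m
    r=least_squares(f,[*m,np.arctan2(d[1],d[0])-np.pi/4]); return r.x,np.abs(r.fun).max(),[np.linalg.norm(Q[i]-Q[(i+1)%4]).round(4) for i in range(4)]
E
python3 - <<'E'
from fit import *
d=np.load('pics/w10pose.npz'); pose=(d['p'],d['R'])
t=lambda p:np.array(p,float)/3.8+np.array([155,135])-0.37
for c,l in [([[396,101],[489,150],[442,242],[348,198]],[[436,136],[400,214]]),([[707,277],[764,355],[698,398],[628,334]],[[676,318],[714,379]])]:
    x,e,s=cellfit(t(c),pose,.078); print(x[:2].round(4),np.degrees(x[2])%90,e,s)
    q=ray('wrist',t(l),.078,pose); v=q[1]-q[0]; print('line',q.mean(0).round(4),np.degrees(np.arctan2(v[1],v[0]))%180)
q=ray('wrist',t([[98,312],[128,362]]),.078,pose); v=q[1]-q[0]; print('c1 line',q.mean(0).round(4),np.degrees(np.arctan2(v[1],v[0]))%180)
q=ray('wrist',t([[48,325],[137,278]]),.078,pose);print(q)
E
```

```text
[ 0.4832 -0.2651] 61.52334800782317 0.0018193228441401588 [np.float64(0.0336), np.float64(0.034), np.float64(0.0339), np.float64(0.0352)]
line [ 0.4826 -0.2648  0.078 ] 154.06769534209926
[ 0.4217 -0.3574] 38.30267357756568 0.004534067722037183 [np.float64(0.0351), np.float64(0.0263), np.float64(0.0345), np.float64(0.032)]
line [ 0.4191 -0.3561  0.078 ] 31.07506434053758
c1 line [ 0.4306 -0.1613  0.078 ] 23.818268236873706
[[ 0.4357911  -0.14009429  0.078     ]
 [ 0.45121934 -0.17140038  0.078     ]]
```

Run:
```python
from mv import *
go([0.483,-0.265,0.13],-28.5);go([0.483,-0.265,0.038],-28.5)
```

```text
d [-0.0186, 0.0135, 0.1875] rv [-0.0001, -0.0001, 0.1471] rows>=3.7
d [-0.0186, 0.0135, 0.3102] rv [-0.0001, -0.0001, 0.1471] rows>=5.6
```

jog_arm:
  deltas: [-0.019,0.0135,0.1,0,0,0.147,-0.4,-0.019,0.0135,0.13,0,0,0.147,-0.4,-0.019,0.0135,0.15,0,0,0.147,-0.4,-0.019,0.0135,0.15,0,0,0.147,-0.4,-0.019,0.0135,0.15,0,0,0.147,-0.4,-0.019,0.0135,0.15,0,0,0.147,-0.4]

```text
time_s: 16.73
position: [0.4831, -0.2637, 0.1577]
tool_rot: [[0.882, -0.472, -0.001], [-0.472, -0.882, 0.001], [-0.001, -0.0, -1.0]]
ft_force: [0.3, 0.3, 0.8]
grip_width: 0.06
```

Run:
```python
from mv import *
st(); pose,im=snap('wrist','w11');np.savez('pics/w11pose.npz',p=pose[0],R=pose[1]); go([0.483,-0.265,0.038],-28.5)
cc=im[120:320,150:370,::-1]; cv2.imwrite('pics/w11c.png',cv2.resize(cc,None,fx=3,fy=3,interpolation=cv2.INTER_CUBIC))
```

```text
t16.73 p [ 0.4831 -0.2637  0.1577] th -28.17 q [-41.   25.6  81.2   0.   73.4  77.2] f [0.32 0.31 0.83] w 0.0600
d [0.0002, 0.0013, 0.1606] rv [-0.0, -0.0001, 0.0018] rows>=2.9
```

View pics/w11c.png

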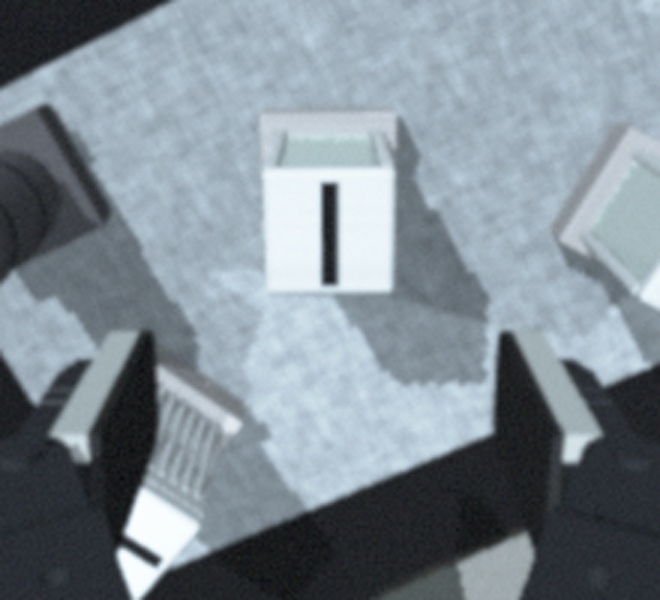

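Run:
```python
from fit import *
d=np.load('pics/w11pose.npz'); pose=(d['p'],d['R'])
t=lambda p:np.array(p,float)/3+np.array([150,120])-0.33
x,e,s=cellfit(t([[263,168],[396,167],[393,291],[266,291]]),pose,.078); print(x[:2].round(4),np.degrees(x[2])%90-90,e,s)
go([*x[:2],.038],np.degrees(x[2])%90-90)
```

```text
[ 0.4834 -0.2652] -28.01073156564614 0.000583483644173044 [np.float64(0.0354), np.float64(0.0353), np.float64(0.0353), np.float64(0.0351)]
d [0.0007, 0.0013, 0.1606] rv [-0.0, -0.0001, -0.0009] rows>=2.9
```

Agreement within 1 mm. Descend and grasp.

jog_arm:
  deltas: [0.0007,0.0013,0.05,0,0,0,-0.4,0.0007,0.0013,0.1,0,0,0,-0.4,0.0007,0.0013,0.14,0,0,0,-0.4,0.0007,0.0013,0.16,0,0,0,-0.4,0.0007,0.0013,0.16,0,0,0,-0.4,0.0007,0.0013,0.16,0,0,0,-0.4,0.0007,0.0013,0.16,0,0,0,1,0.0007,0.0013,0.16,0,0,0,1,0.0007,0.0013,0.16,0,0,0,1,0.0007,0.0013,0.16,0,0,0,1,0.0007,0.0013,0.16,0,0,0,1]
  grip_force: 40

```text
time_s: 17.7
position: [0.4837, -0.2664, 0.0402]
tool_rot: [[0.88, -0.475, 0.003], [-0.475, -0.88, -0.002], [0.004, 0.001, -1.0]]
ft_force: [0.1, 1.5, 7.6]
grip_width: 0.0354
```

Run:
```python
from mv import *
st()
```

```text
t17.70 p [ 0.4837 -0.2664  0.0402] th -28.38 q [-41.1  34.   89.    0.   56.8  77.2] f [0.08 1.54 7.61] w 0.0354
```

jog_arm:
  deltas: [0,0,-0.02,0,0,0,1,0,0,-0.06,0,0,0,1,0,0,-0.11,0,0,0,1,0,0,-0.16,0,0,0,1,0,0,-0.21,0,0,0,1,0,0,-0.21,0,0,0,1,0,0,-0.21,0,0,0,1]

```text
time_s: 18.28
position: [0.4832, -0.2662, 0.1979]
tool_rot: [[0.88, -0.475, 0.003], [-0.475, -0.88, -0.003], [0.004, 0.001, -1.0]]
ft_force: [-0.5, 0.8, -3.3]
grip_width: 0.0357
```

Run:
```python
from mv import *
st()
c,s=np.cos(np.radians(-7.4)),np.sin(np.radians(-7.4))
W=lambda a,b,z:[.6045+c*a-s*b,.157+s*a+c*b,z]
go(W(0,.07,.19),-7.4)
```

```text
t18.28 p [ 0.4832 -0.2662  0.1979] th -28.39 q [-41.1  23.4  77.6  -0.   78.8  77.2] f [-0.49  0.81 -3.29] w 0.0357
d [-0.1594, -0.6604, 0.0091] rv [0.0006, -0.0013, -0.1166] rows>=12.2
```

jog_arm:
  deltas: [-0.159,-0.66,0,0,0,-0.117,1,-0.159,-0.66,0,0,0,-0.117,1,-0.159,-0.66,0,0,0,-0.117,1,-0.159,-0.66,0,0,0,-0.117,1,-0.159,-0.66,0,0,0,-0.117,1,-0.159,-0.66,0,0,0,-0.117,1,-0.159,-0.66,0,0,0,-0.117,1,-0.159,-0.66,0,0,0,-0.117,1,-0.159,-0.66,0,0,0,-0.117,1,-0.159,-0.66,0,0,0,-0.117,1,-0.159,-0.66,0,0,0,-0.117,1,-0.159,-0.66,0,0,0,-0.117,1]

```text
time_s: 19.28
position: [0.6104, 0.2194, 0.1937]
tool_rot: [[0.992, -0.128, -0.004], [-0.128, -0.992, -0.001], [-0.004, 0.001, -1.0]]
ft_force: [1.3, -0.9, -2.6]
grip_width: 0.0358
```

```bash
cat >> mv.py <<'E'
_c,_s=np.cos(np.radians(-7.4)),np.sin(np.radians(-7.4))
W=lambda a,b,z:[.6045+_c*a-_s*b,.157+_s*a+_c*b,z]
E
python3 - <<'E'
from mv import *
st();go(W(0,.07,.11),-7.4)
E
```

```text
t19.28 p [0.6104 0.2194 0.1937] th -7.33 q [  9.3  33.4  60.5  -0.   86.3 106.7] f [ 1.34 -0.89 -2.61] w 0.0358
d [0.0033, -0.0099, 0.1116] rv [0.0004, 0.0011, 0.0004] rows>=2.0
```

jog_arm:
  deltas: [0.003,-0.01,0.03,0,0,0,1,0.003,-0.01,0.08,0,0,0,1,0.003,-0.01,0.1,0,0,0,1,0.003,-0.01,0.1,0,0,0,1,0.003,-0.01,0.1,0,0,0,1,0.003,-0.01,0.1,0,0,0,1]

```text
time_s: 19.78
position: [0.6148, 0.2244, 0.1218]
tool_rot: [[0.992, -0.128, 0.001], [-0.128, -0.992, 0.0], [0.001, -0.0, -1.0]]
ft_force: [-1.0, -0.2, -1.8]
grip_width: 0.0355
```

Run:
```python
from mv import *
st();go(W(0,.07,.05),-7.4)
pose,im=snap('wrist','w12');np.savez('pics/w12pose.npz',p=pose[0],R=pose[1])
print(proj('wrist',[W(.032,.122,.07),W(.032,-.122,.07),W(-.032,-.122,.07),W(-.032,.122,.07),W(.025,.095,.028),W(.025,.045,.028),W(-.025,.095,.028),W(-.025,.045,.028)],pose).round(1))
```

```text
t19.78 p [0.6148 0.2244 0.1218] th -7.36 q [  9.7  37.2  65.7   0.   77.  107.1] f [-0.98 -0.23 -1.79] w 0.0355
d [-0.0021, -0.0024, 0.0957] rv [-0.0001, -0.0004, 0.0002] rows>=1.7
[[180.3 168. ]
 [532.2 168.3]
 [509.6 251.5]
 [186.6 251.2]
 [226.1 166.1]
 [285.5 166.1]
 [227.8 221.4]
 [284.  221.4]]
```

View pics/w12.png

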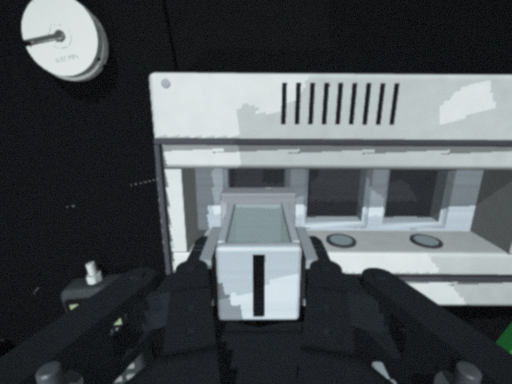

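Run:
```python
from mv import *
d=np.load('pics/w12pose.npz'); pose=(d['p'],d['R']); im=np.load('pics/w12.npy').copy()
pts=[]
for y0 in (.07,0,-.07):
    for a,b in ((-.025,.025),(-.025,-.025)): pts.append(W(a,y0+b,.028))
    for a,b in ((-.029,.029),(-.029,-.029)): pts.append(W(a,y0+b,.028))
pts+=[W(.032,.122,.07),W(-.032,.122,.07)]
cc=cv2.resize(im[140:280,150:470,::-1],None,fx=2.5,fy=2.5,interpolation=cv2.INTER_CUBIC)
for p in proj('wrist',pts,pose): cv2.circle(cc,tuple(int(round(v)) for v in ((p-[150,140]+.5)*2.5)),2,(0,0,255),-1)
cv2.imwrite('pics/w12c.png',cc)
```

```text
(no output)
```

View pics/w12c.png

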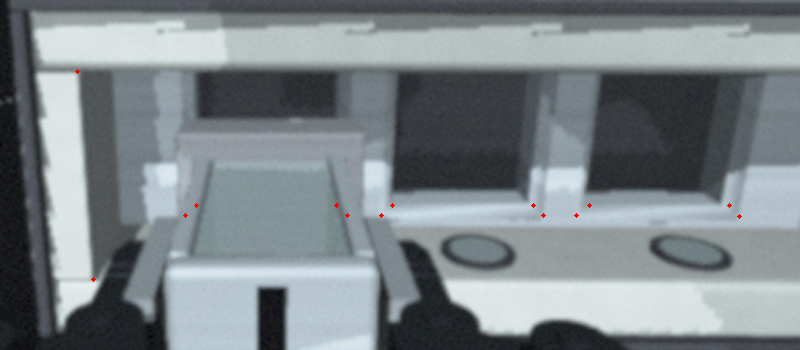

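jog_arm:
  deltas: [-0.002,-0.0024,0.02,0,0,0,1,-0.002,-0.0024,0.04,0,0,0,1,-0.002,-0.0024,0.055,0,0,0,1,-0.002,-0.0024,0.065,0,0,0,1,-0.002,-0.0024,0.073,0,0,0,1,-0.002,-0.0024,0.08,0,0,0,1,-0.002,-0.0024,0.087,0,0,0,1,-0.002,-0.0024,0.092,0,0,0,1]

```text
time_s: 20.5
position: [0.6131, 0.2265, 0.0517]
tool_rot: [[0.992, -0.128, 0.0], [-0.128, -0.992, 0.0], [0.0, -0.0, -1.0]]
ft_force: [-0.4, -1.1, -3.0]
grip_width: 0.0358
```

jog_arm:
  deltas: [0,0,0.002,0,0,0,1,0,0,0.003,0,0,0,1,0,0,0.004,0,0,0,1]

```text
time_s: 20.75
position: [0.6131, 0.2265, 0.0502]
tool_rot: [[0.992, -0.128, 0.001], [-0.128, -0.992, -0.0], [0.001, -0.0, -1.0]]
ft_force: [-5.8, -0.6, 11.5]
grip_width: 0.0358
```

jog_arm:
  deltas: [0,0,0,0,0,0,-0.22,0,0,0,0,0,0,-0.22,0,0,0,0,0,0,-0.22,0,0,-0.04,0,0,0,-0.22,0,0,-0.09,0,0,0,-0.22,0,0,-0.14,0,0,0,-0.22,0,0,-0.19,0,0,0,-0.22,0,0,-0.2,0,0,0,-0.22,0,0,-0.2,0,0,0,-0.22]

```text
time_s: 21.5
position: [0.6141, 0.2267, 0.2024]
tool_rot: [[0.992, -0.128, 0.007], [-0.128, -0.992, 0.001], [0.007, -0.002, -1.0]]
ft_force: [0.4, 0.9, 0.3]
grip_width: 0.0521
```

Run:
```python
from mv import *
st();snap('wrist','w13');go([.428,-.165,.158],26)
```

```text
t21.50 p [0.6141 0.2267 0.2024] th -7.34 q [  9.9  33.5  59.    0.   87.1 107.3] f [0.42 0.85 0.28] w 0.0521
d [-0.1784, 0.5494, 0.0547] rv [-0.0, -0.0007, -0.1852] rows>=10.4
```

View pics/w13.png

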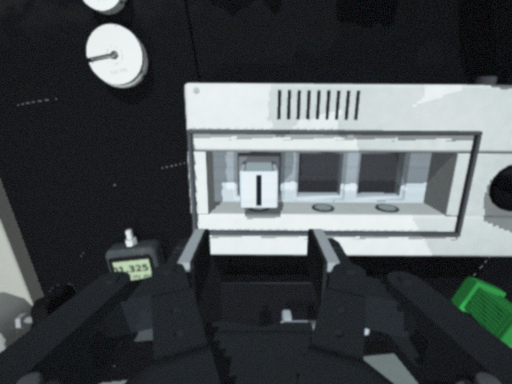

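Cell seated in well_3 at (259,182). Next, the cell nearest the photometer.

jog_arm:
  deltas: [-0.178,0.55,0,0,0,-0.185,-0.4,-0.178,0.55,0,0,0,-0.185,-0.4,-0.178,0.55,0,0,0,-0.185,-0.4,-0.178,0.55,0,0,0,-0.185,-0.4,-0.178,0.55,0,0,0,-0.185,-0.4,-0.178,0.55,0,0,0,-0.185,-0.4,-0.178,0.55,0,0,0,-0.185,-0.4,-0.178,0.55,0,0,0,-0.185,-0.4,-0.178,0.55,0.03,0,0,-0.185,-0.4,-0.178,0.55,0.055,0,0,-0.185,-0.4,-0.178,0.55,0.055,0,0,-0.185,-0.4,-0.178,0.55,0.055,0,0,-0.185,-0.4]

```text
time_s: 22.55
position: [0.4247, -0.168, 0.1538]
tool_rot: [[0.901, 0.433, -0.006], [0.433, -0.901, 0.004], [-0.004, -0.006, -1.0]]
ft_force: [0.3, 0.4, 0.2]
grip_width: 0.0596
```

jog_arm:
  deltas: [0,0,0,0,0,0,-0.4,0,0,0,0,0,0,-0.4]

```text
time_s: 22.72
position: [0.4277, -0.165, 0.1569]
tool_rot: [[0.899, 0.437, -0.001], [0.437, -0.899, 0.001], [-0.001, -0.002, -1.0]]
ft_force: [-0.0, -0.5, 0.2]
grip_width: 0.06
```

Run:
```python
from mv import *
st(); pose,im=snap('wrist','w14');np.savez('pics/w14pose.npz',p=pose[0],R=pose[1])
cc=im[120:320,130:390,::-1]; cv2.imwrite('pics/w14c.png',cv2.resize(cc,None,fx=3,fy=3,interpolation=cv2.INTER_CUBIC))
```

```text
t22.72 p [ 0.4277 -0.165   0.1569] th 25.94 q [-36.   17.2  95.2   0.   67.7  28.1] f [-0.01 -0.53  0.17] w 0.0600
```

View pics/w14c.png

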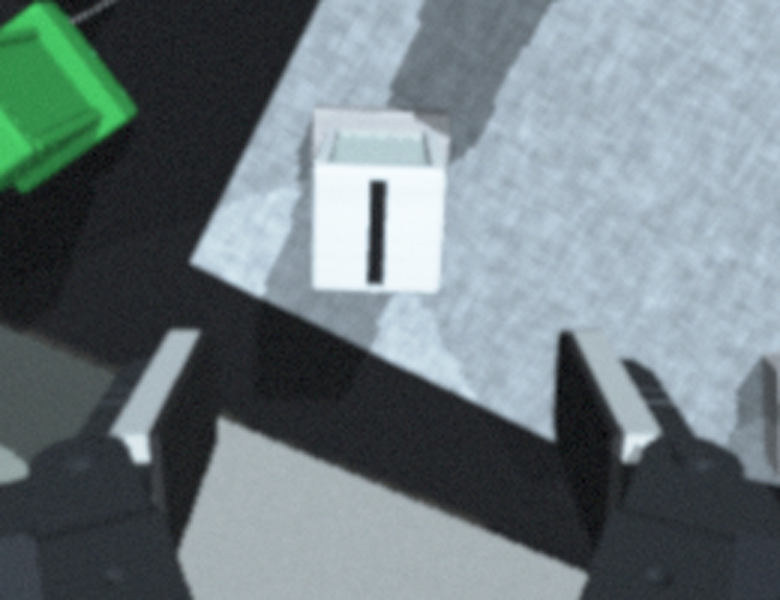

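Run:
```python
from fit import *
d=np.load('pics/w14pose.npz'); pose=(d['p'],d['R'])
t=lambda p:np.array(p,float)/3+np.array([130,120])-0.33
x,e,s=cellfit(t([[313,164],[447,167],[440,291],[313,290]]),pose,.078); th=np.degrees(x[2])%90; print(x[:2].round(4),th,e,s)
q=ray('wrist',t([[378,182],[375,282]]),.078,pose); v=q[1]-q[0]; print(np.degrees(np.arctan2(v[1],v[0]))%180)
go([*x[:2],.04],th)
```

```text
[ 0.4282 -0.1627] 24.677063713109924 0.0007208261437404995 [np.float64(0.0355), np.float64(0.0352), np.float64(0.0351), np.float64(0.0357)]
24.14292862879617
d [0.0013, -0.0022, 0.1565] rv [-0.0003, 0.0001, 0.0074] rows>=2.8
```

jog_arm:
  deltas: [0.0013,-0.0022,0.05,0,0,0.007,-0.4,0.0013,-0.0022,0.1,0,0,0.007,-0.4,0.0013,-0.0022,0.14,0,0,0.007,-0.4,0.0013,-0.0022,0.157,0,0,0.007,-0.4,0.0013,-0.0022,0.157,0,0,0.007,-0.4,0.0013,-0.0022,0.157,0,0,0.007,-0.4,0.0013,-0.0022,0.157,0,0,0.007,1,0.0013,-0.0022,0.157,0,0,0.007,1,0.0013,-0.0022,0.157,0,0,0.007,1,0.0013,-0.0022,0.157,0,0,0.007,1,0.0013,-0.0022,0.157,0,0,0.007,1]
  grip_force: 40

```text
time_s: 23.68
position: [0.4287, -0.1637, 0.0412]
tool_rot: [[0.909, 0.418, 0.002], [0.418, -0.909, -0.001], [0.002, 0.002, -1.0]]
ft_force: [1.0, 2.9, 6.9]
grip_width: 0.0356
```

jog_arm:
  deltas: [0,0,-0.02,0,0,0,1,0,0,-0.06,0,0,0,1,0,0,-0.11,0,0,0,1,0,0,-0.16,0,0,0,1,0,0,-0.21,0,0,0,1,0,0,-0.21,0,0,0,1,0,0,-0.21,0,0,0,1]

```text
time_s: 24.27
position: [0.4283, -0.1638, 0.199]
tool_rot: [[0.909, 0.418, 0.003], [0.418, -0.909, -0.003], [0.002, 0.004, -1.0]]
ft_force: [-1.1, 0.6, -4.2]
grip_width: 0.0355
```

Run:
```python
from mv import *
st();go(W(0,0,.19),-7.4)
```

```text
t24.27 p [ 0.4283 -0.1638  0.199 ] th 24.70 q [-35.8  14.3  91.4  -0.   74.   29.5] f [-1.14  0.61 -4.21] w 0.0355
d [0.3922, -0.2905, 0.0116] rv [0.001, -0.001, 0.1783] rows>=8.8
```

jog_arm:
  deltas: [0.392,-0.29,0,0,0,0.178,1,0.392,-0.29,0,0,0,0.178,1,0.392,-0.29,0,0,0,0.178,1,0.392,-0.29,0,0,0,0.178,1,0.392,-0.29,0,0,0,0.178,1,0.392,-0.29,0,0,0,0.178,1,0.392,-0.29,0,0,0,0.178,1,0.392,-0.29,0,0,0,0.178,1,0.392,-0.29,0.03,0,0,0.178,1,0.392,-0.29,0.06,0,0,0.178,1,0.392,-0.29,0.1,0,0,0.178,1,0.392,-0.29,0.1,0,0,0.178,1]

```text
time_s: 25.27
position: [0.6004, 0.1577, 0.1139]
tool_rot: [[0.992, -0.126, -0.015], [-0.126, -0.992, -0.001], [-0.015, 0.003, -1.0]]
ft_force: [-1.1, -0.6, -4.7]
grip_width: 0.0355
```

jog_arm:
  deltas: [0,0,0,0,0,0,1,0,0,0,0,0,0,1,0,0,0,0,0,0,1]

```text
time_s: 25.52
position: [0.605, 0.156, 0.1243]
tool_rot: [[0.992, -0.129, 0.003], [-0.129, -0.992, 0.0], [0.003, -0.0, -1.0]]
ft_force: [0.1, 0.1, -2.9]
grip_width: 0.0353
```

Run:
```python
from mv import *
st();go(W(0,0,.052),-7.4); pose,im=snap('wrist','w15')
```

```text
t25.52 p [0.605  0.156  0.1243] th -7.41 q [  3.6  34.2  71.2  -0.   74.4 101. ] f [ 0.05  0.12 -2.89] w 0.0353
d [-0.0011, -0.0012, 0.0964] rv [-0.0001, -0.0009, -0.0001] rows>=1.7
```

View pics/w15.png

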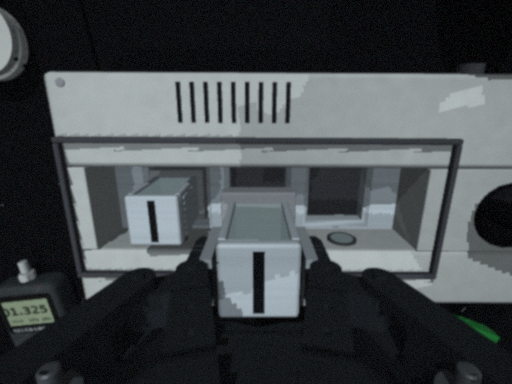

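jog_arm:
  deltas: [-0.001,-0.0012,0.02,0,0,0,1,-0.001,-0.0012,0.04,0,0,0,1,-0.001,-0.0012,0.055,0,0,0,1,-0.001,-0.0012,0.065,0,0,0,1,-0.001,-0.0012,0.075,0,0,0,1,-0.001,-0.0012,0.083,0,0,0,1,-0.001,-0.0012,0.09,0,0,0,1,-0.001,-0.0012,0.096,0,0,0,1,-0.001,-0.0012,0.099,0,0,0,1,-0.001,-0.0012,0.101,0,0,0,1]

```text
time_s: 26.4
position: [0.604, 0.158, 0.051]
tool_rot: [[0.992, -0.127, 0.003], [-0.127, -0.992, -0.0], [0.003, -0.0, -1.0]]
ft_force: [-17.1, -1.8, 42.1]
grip_width: 0.0357
```

jog_arm:
  deltas: [0,0,-0.002,0,0,0,-0.2,0,0,-0.002,0,0,0,-0.2,0,0,-0.002,0,0,0,-0.2,0,0,-0.04,0,0,0,-0.2,0,0,-0.09,0,0,0,-0.2,0,0,-0.14,0,0,0,-0.2,0,0,-0.19,0,0,0,-0.2,0,0,-0.2,0,0,0,-0.2,0,0,-0.2,0,0,0,-0.2]

```text
time_s: 27.15
position: [0.6048, 0.1579, 0.1996]
tool_rot: [[0.992, -0.128, 0.006], [-0.128, -0.992, 0.0], [0.006, -0.001, -1.0]]
ft_force: [0.5, 0.6, -0.6]
grip_width: 0.0511
```

Run:
```python
from mv import *
st();snap('wrist','w16');go([.420,-.357,.2],36);
```

```text
t27.15 p [0.6048 0.1579 0.1996] th -7.34 q [  3.8  30.5  64.9   0.   84.2 101.1] f [ 0.51  0.6  -0.65] w 0.0511
d [-0.1553, 0.7121, -0.0045] rv [0.0001, -0.0005, -0.2408] rows>=13.1
```

View pics/w16.png

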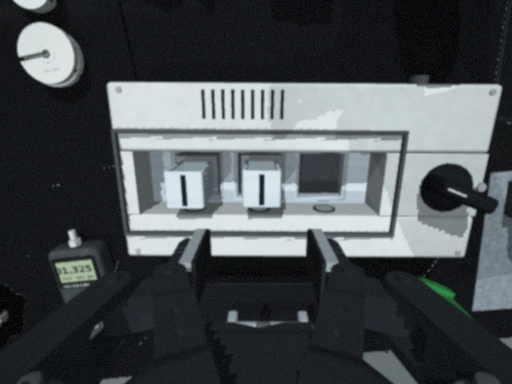

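jog_arm:
  deltas: [-0.155,0.712,0,0,0,-0.24,-0.4,-0.155,0.712,0,0,0,-0.24,-0.4,-0.155,0.712,0,0,0,-0.24,-0.4,-0.155,0.712,0,0,0,-0.24,-0.4,-0.155,0.712,0,0,0,-0.24,-0.4,-0.155,0.712,0,0,0,-0.24,-0.4,-0.155,0.712,0,0,0,-0.24,-0.4,-0.155,0.712,0,0,0,-0.24,-0.4,-0.155,0.712,0,0,0,-0.24,-0.4,-0.155,0.712,0,0,0,-0.24,-0.4,-0.155,0.712,0,0,0,-0.24,-0.4,-0.155,0.712,0,0,0,-0.24,-0.4]

```text
time_s: 28.2
position: [0.4402, -0.2973, 0.1944]
tool_rot: [[0.811, 0.586, -0.003], [0.586, -0.811, 0.003], [-0.0, -0.004, -1.0]]
ft_force: [0.6, -0.3, -0.3]
grip_width: 0.0598
```

Run:
```python
from mv import *
st();go([.420,-.357,.157],36);
```

```text
t28.20 p [ 0.4402 -0.2973  0.1944] th 35.84 q [-46.8  21.8  80.8   0.   77.6   7.3] f [ 0.63 -0.27 -0.32] w 0.0598
d [-0.0684, 0.0489, 0.0497] rv [-0.0013, 0.0001, -0.0009] rows>=1.8
```

jog_arm:
  deltas: [-0.06,0.04,0.045,0,0,0,-0.4,-0.06,0.04,0.045,0,0,0,-0.4,-0.06,0.04,0.045,0,0,0,-0.4,-0.06,0.04,0.045,0,0,0,-0.4,-0.06,0.04,0.045,0,0,0,-0.4,-0.06,0.04,0.045,0,0,0,-0.4]

```text
time_s: 28.7
position: [0.4235, -0.3457, 0.1629]
tool_rot: [[0.81, 0.587, -0.0], [0.587, -0.81, 0.0], [0.0, -0.0, -1.0]]
ft_force: [0.1, 0.9, 0.2]
grip_width: 0.0596
```

Run:
```python
from mv import *
st(); pose,im=snap('wrist','w17');np.savez('pics/w17pose.npz',p=pose[0],R=pose[1])
cc=im[120:320,130:390,::-1]; cv2.imwrite('pics/w17c.png',cv2.resize(cc,None,fx=3,fy=3,interpolation=cv2.INTER_CUBIC))
```

```text
t28.70 p [ 0.4235 -0.3457  0.1629] th 35.94 q [-51.6  24.9  81.4   0.   73.8   2.4] f [0.06 0.89 0.21] w 0.0596
```

View pics/w17c.png

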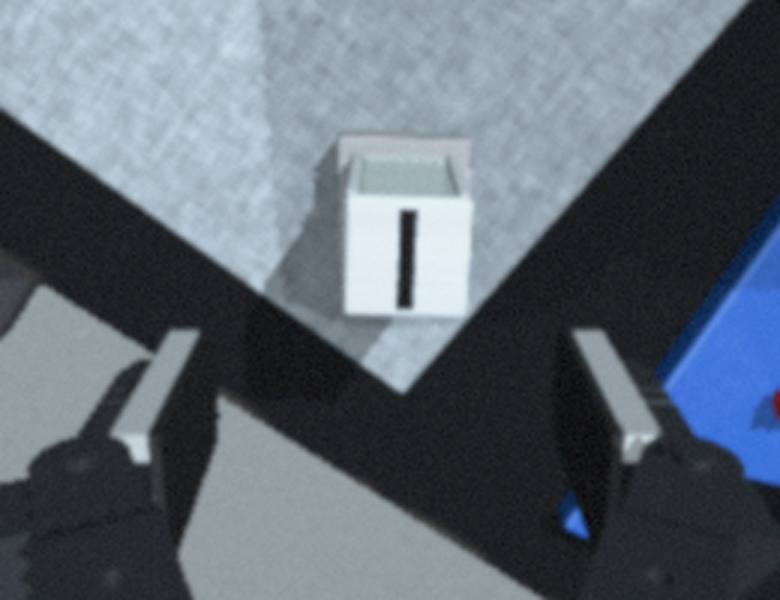

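Run:
```python
from fit import *
d=np.load('pics/w17pose.npz'); pose=(d['p'],d['R'])
t=lambda p:np.array(p,float)/3+np.array([130,120])-0.33
x,e,s=cellfit(t([[345,194],[473,195],[467,317],[344,316]]),pose,.078); th=np.degrees(x[2])%90; print(x[:2].round(4),th,e,s)
q=ray('wrist',t([[408,212],[405,307]]),.078,pose); v=q[1]-q[0]; print(np.degrees(np.arctan2(v[1],v[0]))%180)
go([*x[:2],.04],th)
```

```text
[ 0.4203 -0.3559] 35.12311367571761 0.0004114820847491152 [np.float64(0.0352), np.float64(0.0362), np.float64(0.0353), np.float64(0.0362)]
34.622175792137796
d [-0.0115, 0.0083, 0.1642] rv [0.0001, -0.0, 0.0046] rows>=3.0
```

jog_arm:
  deltas: [-0.0115,0.0083,0.05,0,0,0.005,-0.4,-0.0115,0.0083,0.1,0,0,0.005,-0.4,-0.0115,0.0083,0.14,0,0,0.005,-0.4,-0.0115,0.0083,0.164,0,0,0.005,-0.4,-0.0115,0.0083,0.164,0,0,0.005,-0.4,-0.0115,0.0083,0.164,0,0,0.005,-0.4,-0.0115,0.0083,0.164,0,0,0.005,1,-0.0115,0.0083,0.164,0,0,0.005,1,-0.0115,0.0083,0.164,0,0,0.005,1,-0.0115,0.0083,0.164,0,0,0.005,1,-0.0115,0.0083,0.164,0,0,0.005,1]
  grip_force: 40

```text
time_s: 29.67
position: [0.4203, -0.3572, 0.0417]
tool_rot: [[0.819, 0.573, 0.002], [0.573, -0.819, -0.002], [0.0, 0.003, -1.0]]
ft_force: [0.8, 2.9, 8.1]
grip_width: 0.0354
```

jog_arm:
  deltas: [0,0,-0.02,0,0,0,1,0,0,-0.06,0,0,0,1,0,0,-0.11,0,0,0,1,0,0,-0.16,0,0,0,1,0,0,-0.21,0,0,0,1,0,0,-0.21,0,0,0,1,0,0,-0.21,0,0,0,1]

```text
time_s: 30.25
position: [0.42, -0.3571, 0.1995]
tool_rot: [[0.82, 0.573, 0.003], [0.573, -0.82, -0.004], [0.0, 0.005, -1.0]]
ft_force: [0.2, -0.2, -4.0]
grip_width: 0.0355
```

Run:
```python
from mv import *
st();go(W(0,-.07,.19),-7.4)
```

```text
t30.25 p [ 0.42   -0.3571  0.1995] th 34.96 q [-52.7  23.2  77.5  -0.   79.    2.4] f [ 0.22 -0.23 -3.98] w 0.0355
d [0.5316, -0.3519, 0.0111] rv [0.0014, -0.0006, 0.2353] rows>=11.5
```

jog_arm:
  deltas: [0.532,-0.352,0,0,0,0.235,1,0.532,-0.352,0,0,0,0.235,1,0.532,-0.352,0,0,0,0.235,1,0.532,-0.352,0,0,0,0.235,1,0.532,-0.352,0,0,0,0.235,1,0.532,-0.352,0,0,0,0.235,1,0.532,-0.352,0,0,0,0.235,1,0.532,-0.352,0,0,0,0.235,1,0.532,-0.352,0,0,0,0.235,1,0.532,-0.352,0,0,0,0.235,1,0.532,-0.352,0,0,0,0.235,1,0.532,-0.352,0,0,0,0.235,1]

```text
time_s: 31.25
position: [0.595, 0.0903, 0.1955]
tool_rot: [[0.992, -0.128, -0.004], [-0.128, -0.992, 0.0], [-0.004, 0.0, -1.0]]
ft_force: [1.3, -0.0, -3.3]
grip_width: 0.0359
```

jog_arm:
  deltas: [0,0,0.03,0,0,0,1,0,0,0.08,0,0,0,1,0,0,0.09,0,0,0,1,0,0,0.09,0,0,0,1]

```text
time_s: 31.58
position: [0.5933, 0.0881, 0.1262]
tool_rot: [[0.992, -0.128, -0.009], [-0.128, -0.992, 0.0], [-0.009, 0.001, -1.0]]
ft_force: [-0.6, -0.2, -2.3]
grip_width: 0.0354
```

Run:
```python
from mv import *
st();go(W(0,-.07,.13),-7.4)
```

```text
t31.58 p [0.5933 0.0881 0.1262] th -7.35 q [-2.8 32.1 75.  -0.  73.4 94.5] f [-0.62 -0.23 -2.28] w 0.0354
d [0.0029, 0.0003, -0.005] rv [0.0003, 0.0028, 0.0003] rows>=0.1
```

Settle and check before descending.

jog_arm:
  deltas: [0,0,0,0,0,0,1,0,0,0,0,0,0,1]

```text
time_s: 31.75
position: [0.5962, 0.0876, 0.1315]
tool_rot: [[0.992, -0.129, 0.002], [-0.129, -0.992, -0.0], [0.002, -0.0, -1.0]]
ft_force: [0.2, 0.7, -3.2]
grip_width: 0.0354
```

Run:
```python
from mv import *
st();go(W(0,-.07,.0525),-7.4); snap('wrist','w18')
```

```text
t31.75 p [0.5962 0.0876 0.1315] th -7.39 q [-2.9 31.8 74.6  0.  73.5 94.5] f [ 0.21  0.69 -3.17] w 0.0354
d [-0.0012, 0.0002, 0.1054] rv [-0.0001, -0.0008, 0.0] rows>=1.9
```

View pics/w18.png

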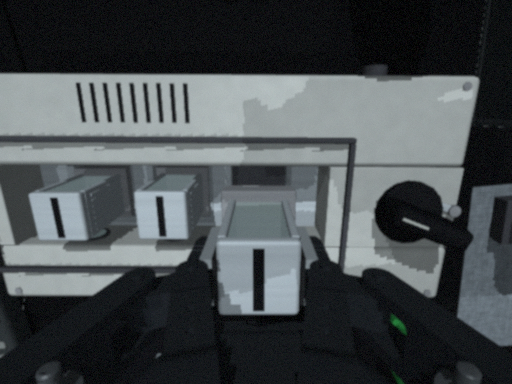

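jog_arm:
  deltas: [-0.001,0,0.03,0,0,0,1,-0.001,0,0.05,0,0,0,1,-0.001,0,0.065,0,0,0,1,-0.001,0,0.075,0,0,0,1,-0.001,0,0.083,0,0,0,1,-0.001,0,0.09,0,0,0,1,-0.001,0,0.097,0,0,0,1,-0.001,0,0.102,0,0,0,1,-0.001,0,0.106,0,0,0,1,-0.001,0,0.108,0,0,0,1]

```text
time_s: 32.63
position: [0.595, 0.0883, 0.0517]
tool_rot: [[0.992, -0.128, 0.002], [-0.128, -0.992, -0.0], [0.002, 0.0, -1.0]]
ft_force: [-13.4, 0.4, 32.0]
grip_width: 0.0353
```

jog_arm:
  deltas: [0,0,-0.002,0,0,0,-0.2,0,0,-0.002,0,0,0,-0.2,0,0,-0.002,0,0,0,-0.2,0,0,-0.04,0,0,0,-0.2,0,0,-0.09,0,0,0,-0.2,0,0,-0.14,0,0,0,-0.2,0,0,-0.19,0,0,0,-0.2,0,0,-0.22,0,0,0,-0.2,0,0,-0.22,0,0,0,-0.2,0,0,-0.22,0,0,0,-0.2]

```text
time_s: 33.47
position: [0.595, 0.0882, 0.2148]
tool_rot: [[0.992, -0.128, 0.002], [-0.128, -0.992, -0.0], [0.002, -0.0, -1.0]]
ft_force: [-0.1, -0.2, -1.0]
grip_width: 0.051
```

Run:
```python
from mv import *
st();pose,im=snap('wrist','w19');np.savez('pics/w19pose.npz',p=pose[0],R=pose[1])
cc=cv2.resize(im[100:280,10:400,::-1],None,fx=2,fy=2,interpolation=cv2.INTER_CUBIC); cv2.imwrite('pics/w19c.png',cc)
p2,im2=snap('top','t19',(145,125,265,240),6)
go([.581,-.0215,.17],61)
```

```text
t33.47 p [0.595  0.0882 0.2148] th -7.35 q [-2.8 27.6 67.5 -0.  84.8 94.5] f [-0.11 -0.19 -0.97] w 0.0510
d [0.0013, 0.1473, 0.0568] rv [-0.0004, 0.0007, -0.3797] rows>=9.5
```

View pics/w19c.png

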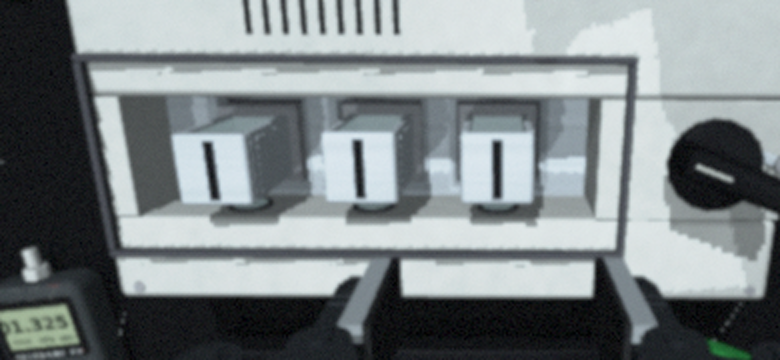

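View pics/t19.png

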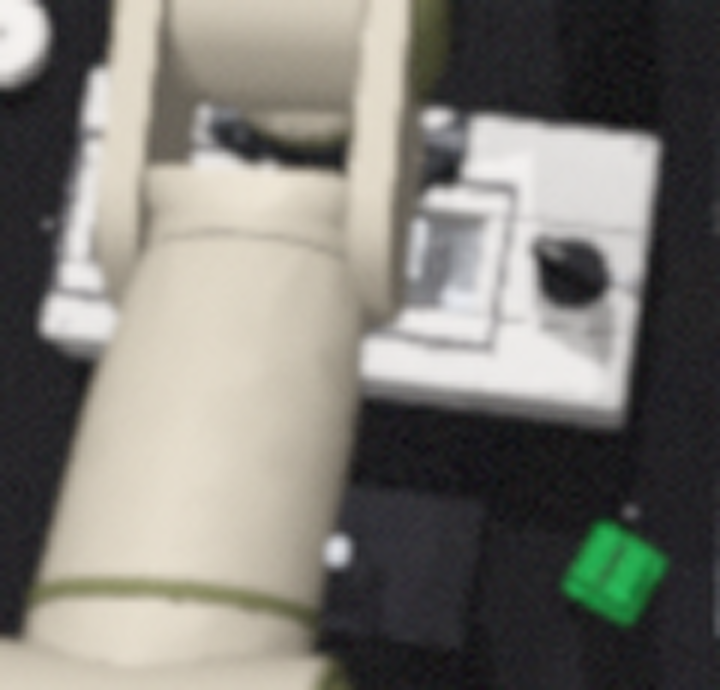

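Run:
```python
from mv import *
d=np.load('pics/w19pose.npz'); pose=(d['p'],d['R']); cc=cv2.imread('pics/w19c.png')
pts=[W(a,y+b,.088) for y in (.07,0,-.07) for a in (.018,-.018) for b in (.018,-.018)]
for p in proj('wrist',pts,pose): cv2.circle(cc,tuple(int(round(v)) for v in ((p-[10,100]+.5)*2)),2,(0,0,255),-1)
cv2.imwrite('pics/w19d.png',cc[80:230,120:640])
```

```text
(no output)
```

View pics/w19d.png

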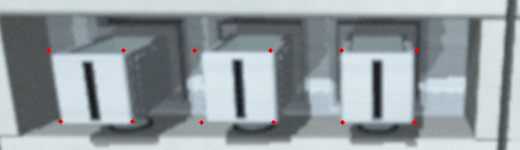

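Run:
```python
from mv import *
d=np.load('pics/w19pose.npz'); pose=(d['p'],d['R']); im=np.load('pics/w19.npy')
cc=cv2.resize(im[145:215,80:290,::-1],None,fx=3.8,fy=3.8,interpolation=cv2.INTER_CUBIC)
pts=[W(a,y+b,.088) for y in (.07,0,-.07) for a in (.018,-.018) for b in (.018,-.018)]
for p in proj('wrist',pts,pose): cv2.circle(cc,tuple(int(round(v)) for v in ((p-[80,145]+.5)*3.8)),2,(0,0,255),-1)
cv2.imwrite('pics/w19e.png',cc)
```

```text
(no output)
```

View pics/w19e.png

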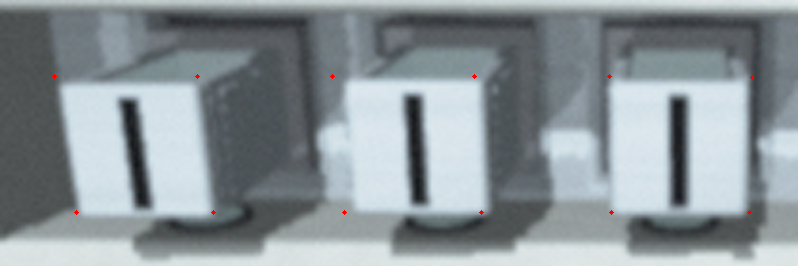

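jog_arm:
  deltas: [0.001,0.147,0.05,0,0,-0.38,-0.2,0.001,0.147,0.05,0,0,-0.38,-0.2,0.001,0.147,0.05,0,0,-0.38,-0.2,0.001,0.147,0.05,0,0,-0.38,-0.2,0.001,0.147,0.05,0,0,-0.38,-0.2,0.001,0.147,0.05,0,0,-0.38,-0.2,0.001,0.147,0.05,0,0,-0.38,-0.2,0.001,0.147,0.05,0,0,-0.38,-0.2,0.001,0.147,0.05,0,0,-0.38,-0.2,0.001,0.147,0.05,0,0,-0.38,-0.2,0.001,0.147,0.05,0,0,-0.38,-0.2,0.001,0.147,0.05,0,0,-0.38,-0.2]

```text
time_s: 34.57
position: [0.5809, -0.0211, 0.1752]
tool_rot: [[0.486, 0.874, -0.002], [0.874, -0.486, 0.001], [-0.001, -0.002, -1.0]]
ft_force: [-0.3, 0.1, 0.3]
grip_width: 0.0511
```

Run:
```python
from mv import *
st();snap('wrist','w20');go([.581,-.0215,.088],61.3)
```

```text
t34.57 p [ 0.5809 -0.0211  0.1752] th 60.90 q [-13.7  27.5  74.5  -0.   78.1  15.4] f [-0.34  0.12  0.28] w 0.0511
d [-0.0004, 0.0004, 0.1166] rv [-0.0006, 0.0001, -0.0023] rows>=2.1
```

View pics/w20.png

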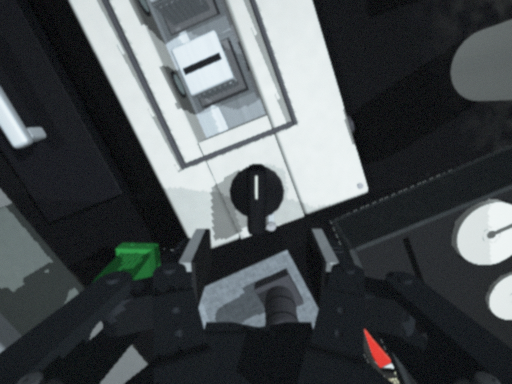

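Wing aligned and centred at (257,200). Descend, grip, turn clockwise.

jog_arm:
  deltas: [0,0,0.05,0,0,-0.002,-0.2,0,0,0.09,0,0,-0.002,-0.2,0,0,0.116,0,0,-0.002,-0.2,0,0,0.116,0,0,-0.002,-0.2,0,0,0.116,0,0,-0.002,1,0,0,0.116,0,0,-0.002,1,0,0,0.116,0,0,-0.002,1,0,0,0.116,0,0,-0.002,1,0,0,0.116,0,0,-0.002,1]
  grip_force: 80

```text
time_s: 35.37
position: [0.5797, -0.02, 0.0914]
tool_rot: [[0.479, 0.878, -0.003], [0.878, -0.479, 0.002], [0.0, -0.003, -1.0]]
ft_force: [-11.1, 5.9, 10.2]
grip_width: 0.0132
```

jog_arm:
  deltas: [0,0,0,0,0,0.37,1,0,0,0,0,0,0.37,1,0,0,0,0,0,0.37,1,0,0,0,0,0,0.37,1,0,0,0,0,0,0.37,1,0,0,0,0,0,0.37,1,0,0,0,0,0,0.37,1,0,0,0,0,0,0.37,1,0,0,0,0,0,0.37,1,0,0,0,0,0,0.37,1,0,0,0,0,0,0.37,1]

```text
time_s: 36.28
position: [0.5802, -0.0211, 0.0914]
tool_rot: [[0.996, -0.093, -0.001], [-0.093, -0.996, -0.0], [-0.001, 0.0, -1.0]]
ft_force: [-9.6, -0.2, 8.5]
grip_width: 0.0133
```

Run:
```python
from mv import *
st(); print(env.observe()['wrist_torque']);snap('wrist','w21')
```

```text
t36.28 p [ 0.5802 -0.0211  0.0914] th -5.35 q [-13.7  32.5  81.   -0.   66.6  81.6] f [-9.65 -0.16  8.54] w 0.0133
[ 0.04129557  1.59293341 -0.21186767]
```

View pics/w21.png

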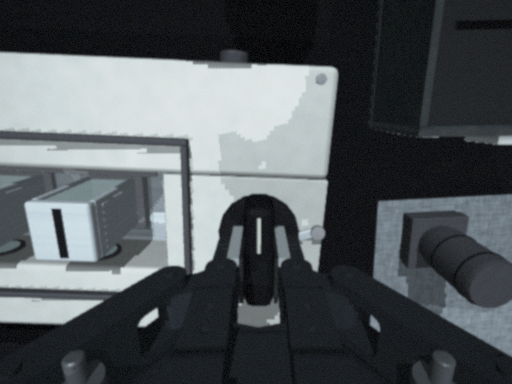

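jog_arm:
  deltas: [0,0,0,0,0,0,-0.8,0,0,0,0,0,0,-0.8,0,0,0,0,0,0,-0.8,0,0,0,0,0,0,-0.8,0,0,-0.05,0,0,0,-1,0,0,-0.1,0,0,0,-1,0,0,-0.15,0,0,0,-1,0,0,-0.2,0,0,0,-1,0,0,-0.25,0,0,0,-1,0,0,-0.25,0,0,0,-1]

```text
time_s: 37.17
position: [0.5833, -0.0216, 0.285]
tool_rot: [[0.996, -0.09, 0.014], [-0.09, -0.996, -0.003], [0.014, 0.002, -1.0]]
ft_force: [0.1, 0.2, 0.8]
grip_width: 0.0855
```

Run:
```python
from mv import *
st();snap('wrist','w22');go([.415,.19,.27],82.5)
```

```text
t37.17 p [ 0.5833 -0.0216  0.285 ] th -5.18 q [-13.7  23.2  63.3   0.   92.7  81.4] f [0.1  0.16 0.79] w 0.0855
d [-0.248, -0.2606, 0.0123] rv [0.0024, -0.0019, -0.4871] rows>=12.2
```

View pics/w22.png

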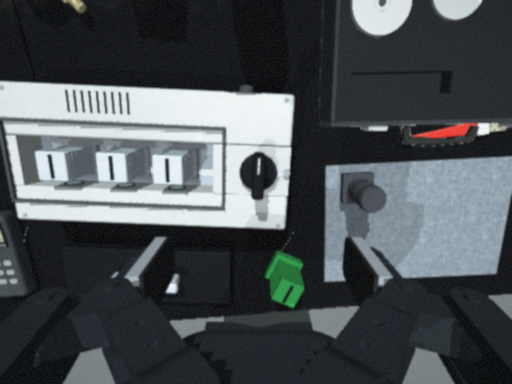

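jog_arm:
  deltas: [-0.248,-0.26,0.012,0,0,-0.487,-1,-0.248,-0.26,0.012,0,0,-0.487,-1,-0.248,-0.26,0.012,0,0,-0.487,-1,-0.248,-0.26,0.012,0,0,-0.487,-1,-0.248,-0.26,0.012,0,0,-0.487,-1,-0.248,-0.26,0.012,0,0,-0.487,-1,-0.248,-0.26,0.012,0,0,-0.487,-1,-0.248,-0.26,0.012,0,0,-0.487,-1,-0.248,-0.26,0.012,0,0,-0.487,-1,-0.248,-0.26,0.012,0,0,-0.487,-1,-0.248,-0.26,0.012,0,0,-0.487,-1,-0.248,-0.26,0.012,0,0,-0.487,-1]

```text
time_s: 38.22
position: [0.4133, 0.1898, 0.2668]
tool_rot: [[0.154, 0.988, -0.002], [0.988, -0.154, -0.0], [-0.001, -0.002, -1.0]]
ft_force: [0.7, 0.7, -0.0]
grip_width: 0.0856
```

jog_arm:
  deltas: [0,0,0,0,0,0,-1,0,0,0,0,0,0,-1,0,0,0,0,0,0,-1]

```text
time_s: 38.47
position: [0.4136, 0.1897, 0.2674]
tool_rot: [[0.164, 0.986, -0.001], [0.986, -0.164, -0.0], [-0.0, -0.001, -1.0]]
ft_force: [-0.9, 0.0, 0.1]
grip_width: 0.0851
```

Run:
```python
from mv import *
st();pose,im=snap('wrist','w23');np.savez('pics/w23pose.npz',p=pose[0],R=pose[1])
```

```text
t38.47 p [0.4136 0.1897 0.2674] th 80.54 q [ 9.7 10.7 84.3  0.  85.1 19.1] f [-0.94  0.04  0.14] w 0.0851
```

View pics/w23.png

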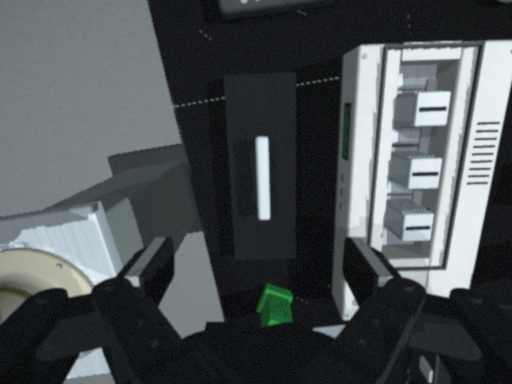

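Run:
```python
from mv import *
im=np.load('pics/w23.npy'); cv2.imwrite('pics/w23c.png',cv2.resize(im[60:270,190:330,::-1],None,fx=2.8,fy=2.8,interpolation=cv2.INTER_CUBIC))
```

```text
(no output)
```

View pics/w23c.png

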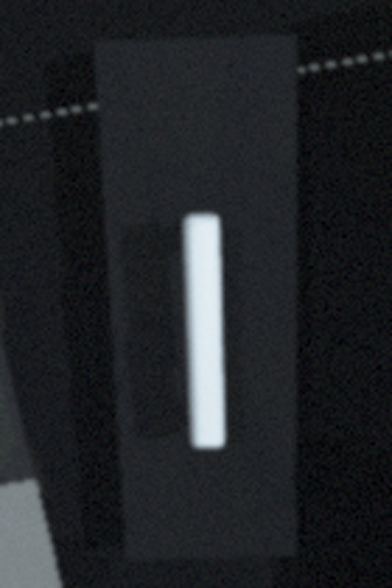

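Run:
```python
from mv import *
d=np.load('pics/w23pose.npz'); pose=(d['p'],d['R'])
t=lambda p:np.array(p,float)/2.8+np.array([190,60])-0.3
H=ray('wrist',t([[184,214],[219,213],[225,447],[192,447]]),0.058,pose); print(H.mean(0))
a=(H[0]+H[1]-H[2]-H[3])/2; print(np.linalg.norm(a),np.degrees(np.arctan2(-a[0],a[1])))
Q=ray('wrist',t([[96,43],[297,35],[297,556],[126,557]]),0.026,pose); print(Q.round(4),Q.mean(0))
go([H.mean(0)[0],H.mean(0)[1],.032],82.5)
```

```text
[0.41671121 0.17157113 0.058     ]
0.10897710619652584 -7.514298471281942
[[0.3892 0.3047 0.026 ]
 [0.4784 0.2932 0.026 ]
 [0.4451 0.0348 0.026 ]
 [0.3543 0.0493 0.026 ]] [0.41676449 0.17049898 0.026     ]
d [-0.0232, 0.0082, 0.3141] rv [-0.0002, 0.0001, -0.0107] rows>=5.7
```

jog_arm:
  deltas: [-0.024,0.007,0.15,0,0,-0.0107,-1,-0.024,0.007,0.2,0,0,-0.0107,-1,-0.024,0.007,0.24,0,0,-0.0107,-1,-0.024,0.007,0.28,0,0,-0.0107,-1,-0.024,0.007,0.3,0,0,-0.0107,-1,-0.024,0.007,0.314,0,0,-0.0107,-1,-0.024,0.007,0.314,0,0,-0.0107,-1,-0.024,0.007,0.314,0,0,-0.0107,-1]

```text
time_s: 39.18
position: [0.4158, 0.1711, 0.0322]
tool_rot: [[0.129, 0.992, -0.002], [0.992, -0.129, -0.0], [-0.001, -0.002, -1.0]]
ft_force: [-0.0, -0.6, 1.2]
grip_width: 0.0854
```

Run:
```python
from mv import *
st();go([.4162,.170,.031],82.55)
```

```text
t39.18 p [0.4158 0.1711 0.0322] th 82.59 q [  7.2  27.8 105.6   0.   46.8  14.6] f [-0.04 -0.59  1.23] w 0.0854
d [-0.0014, 0.0007, 0.0016] rv [-0.0007, 0.0002, 0.0002] rows>=0.0
```

jog_arm:
  deltas: [-0.0014,0.0007,0.0016,0,0,0,-0.2,-0.0014,0.0007,0.0016,0,0,0,1,-0.0014,0.0007,0.0016,0,0,0,1,-0.0014,0.0007,0.0016,0,0,0,1,-0.0014,0.0007,0.0016,0,0,0,1,-0.0014,0.0007,0.0016,0,0,0,1,-0.0014,0.0007,0.0016,0,0,0,1]
  grip_force: 60

```text
time_s: 39.77
position: [0.4167, 0.1701, 0.0319]
tool_rot: [[0.127, 0.992, 0.001], [0.992, -0.127, 0.0], [0.0, 0.001, -1.0]]
ft_force: [-2.0, 0.6, 6.9]
grip_width: 0.0151
```

jog_arm:
  deltas: [0,0,-0.03,0,0,0,1,0,0,-0.07,0,0,0,1,0,0,-0.12,0,0,0,1,0,0,-0.17,0,0,0,1,0,0,-0.21,0,0,0,1,0,0,-0.21,0,0,0,1,0,0,-0.21,0,0,0,1]

```text
time_s: 40.35
position: [0.4164, 0.1701, 0.1894]
tool_rot: [[0.127, 0.992, 0.002], [0.992, -0.127, 0.0], [0.001, 0.002, -1.0]]
ft_force: [-0.2, 0.4, -3.8]
grip_width: 0.0151
```

Run:
```python
from mv import *
st();go([.603,.157,.18],82.57)
```

```text
t40.35 p [0.4164 0.1701 0.1894] th 82.69 q [ 7.1 14.1 93.5 -0.  72.3 14.4] f [-0.19  0.38 -3.8 ] w 0.0151
d [0.0143, 0.2489, 0.013] rv [0.0007, -0.0002, 0.0006] rows>=4.5
```

jog_arm:
  deltas: [0.014,0.249,0,0,0,0,1,0.014,0.249,0,0,0,0,1,0.014,0.249,0,0,0,0,1,0.014,0.249,0,0,0,0,1,0.014,0.249,0,0,0,0,1,0.014,0.249,0,0,0,0,1,0.014,0.249,0,0,0,0,1,0.014,0.249,0.05,0,0,0,1,0.014,0.249,0.07,0,0,0,1,0.014,0.249,0.07,0,0,0,1,0.014,0.249,0.07,0,0,0,1]

```text
time_s: 41.27
position: [0.6017, 0.1569, 0.1355]
tool_rot: [[0.127, 0.992, -0.003], [0.992, -0.127, -0.0], [-0.001, -0.003, -1.0]]
ft_force: [-1.6, 0.5, -2.7]
grip_width: 0.0147
```

Run:
```python
from mv import *
st();go([.6035,.157,.106],82.57)
pose,im=snap('wrist','w24');np.savez('pics/w24pose.npz',p=pose[0],R=pose[1])
```

```text
t41.27 p [0.6017 0.1569 0.1355] th 82.71 q [ 3.7 33.5 70.6  0.  76.1 11. ] f [-1.59  0.48 -2.7 ] w 0.0147
d [0.0004, 0.0025, 0.0393] rv [-0.0009, 0.0002, 0.0008] rows>=0.7
```

View pics/w24.png

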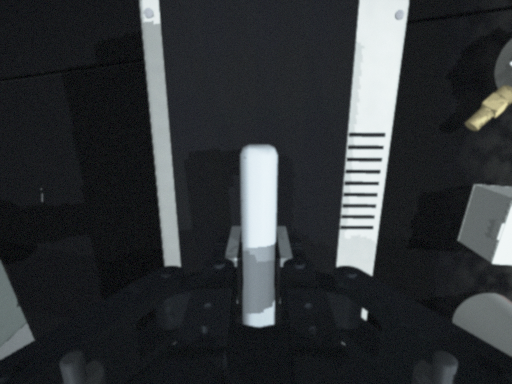

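jog_arm:
  deltas: [0.0004,0.002,0.015,0,0,0.001,1,0.0004,0.002,0.028,0,0,0.001,1,0.0004,0.002,0.034,0,0,0.001,1,0.0004,0.002,0.037,0,0,0.001,1,0.0004,0.002,0.039,0,0,0.001,1,0.0004,0.002,0.041,0,0,0.001,1,0.0004,0.002,0.042,0,0,0.001,1]

```text
time_s: 41.9
position: [0.6046, 0.1568, 0.1048]
tool_rot: [[0.13, 0.991, 0.0], [0.991, -0.13, 0.0], [0.0, 0.0, -1.0]]
ft_force: [-0.4, 0.2, -3.2]
grip_width: 0.015
```

jog_arm:
  deltas: [-0.001,0,0.002,0,0,0,1,-0.001,0,0.003,0,0,0,1,-0.001,0,0.004,0,0,0,1,-0.001,0,0.004,0,0,0,1]

```text
time_s: 42.23
position: [0.6044, 0.156, 0.102]
tool_rot: [[0.131, 0.991, 0.0], [0.991, -0.131, -0.0], [-0.0, 0.0, -1.0]]
ft_force: [0.3, 0.1, -2.2]
grip_width: 0.0149
```

jog_arm:
  deltas: [0,0,0.001,0,0,0,1,0,0,0.002,0,0,0,1,0,0,0.002,0,0,0,1]

```text
time_s: 42.48
position: [0.6045, 0.156, 0.1019]
tool_rot: [[0.13, 0.991, 0.001], [0.991, -0.13, -0.0], [-0.0, 0.001, -1.0]]
ft_force: [-5.4, -1.2, 9.3]
grip_width: 0.0146
```

Seated at the expected height (0.102). Release and inspect.

jog_arm:
  deltas: [0,0,0,0,0,0,-1,0,0,0,0,0,0,-1,0,0,0,0,0,0,-1,0,0,0,0,0,0,-1,0,0,-0.03,0,0,0,-1,0,0,-0.07,0,0,0,-1,0,0,-0.12,0,0,0,-1,0,0,-0.17,0,0,0,-1,-0.1,0,-0.28,0,0,0,-1,-0.1,0,-0.28,0,0,0,-1,-0.1,0,-0.28,0,0,0,-1,-0.1,0,-0.28,0,0,0,-1]

```text
time_s: 43.48
position: [0.5955, 0.0787, 0.3153]
tool_rot: [[0.134, 0.991, 0.009], [0.991, -0.134, -0.001], [-0.0, 0.009, -1.0]]
ft_force: [0.1, -0.1, 0.9]
grip_width: 0.0852
```

jog_arm:
  deltas: [-0.05,-0.1,0,0,0,0,-1,-0.05,-0.1,0,0,0,0,-1,-0.05,-0.1,0,0,0,0,-1,-0.05,-0.1,0,0,0,0,-1]

```text
time_s: 43.82
position: [0.5139, 0.0544, 0.31]
tool_rot: [[0.131, 0.991, -0.001], [0.991, -0.131, 0.0], [0.0, -0.001, -1.0]]
ft_force: [1.1, -0.4, 0.5]
grip_width: 0.0854
```

Run:
```python
from mv import *
st();pose,im=snap('wrist','w25');np.savez('pics/w25pose.npz',p=pose[0],R=pose[1]); snap('scene','s25')
```

```text
t43.82 p [0.5139 0.0544 0.31  ] th 82.46 q [-7.1 15.8 70.3  0.  93.9  0.4] f [ 1.11 -0.43  0.45] w 0.0854
```

View pics/w25.png

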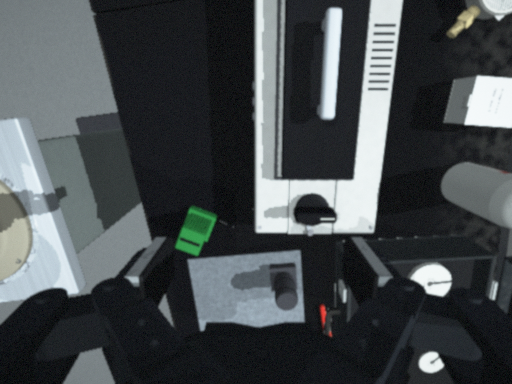

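View pics/s25.png

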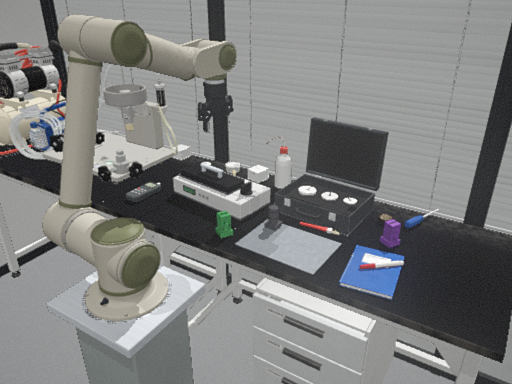

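Run:
```python
from mv import *
d=np.load('pics/w25pose.npz'); pose=(d['p'],d['R'])
im=np.load('pics/w25.npy').copy()[:,:,::-1]
cc=cv2.resize(im[0:240,240:410],None,fx=2.5,fy=2.5,interpolation=cv2.INTER_CUBIC)
pts=[W(a,b,.096) for a in(-.046,.046) for b in(-.131,.131)]+[W(a,b,.128) for a in(-.008,.008) for b in(-.055,.055)]
for p in proj('wrist',pts,pose): cv2.circle(cc,tuple(int(round(v)) for v in ((p-[240,0]+.5)*2.5)),2,(0,0,255),-1)
cv2.imwrite('pics/w25c.png',cc)
```

```text
(no output)
```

View pics/w25c.png

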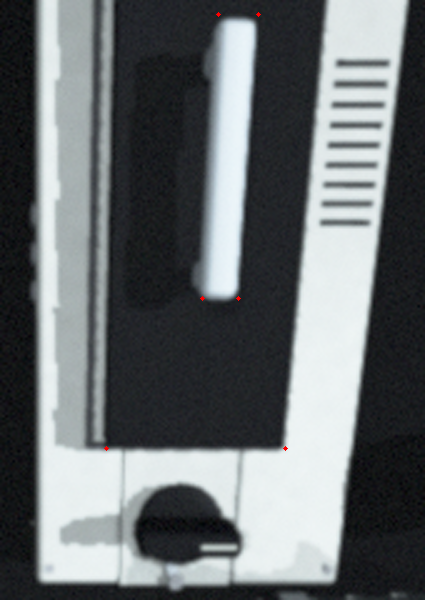

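```bash
python3 -c "
from rig import close_job
print(close_job())"
```

```text
the job is handed in; nothing more can be done
None
```

The job is done and handed in after about 44 s of robot time; no verdict was reported.

**What I did:**
- I set the hood on the bench in front of the photometer and opened the clamp.
- One zero block was present, in well_1. I stood it on the mat.
- Three cells were present. I held each by its ribbed sides and seated one per well, then clicked the clamp shut and put the hood back on its seat.

**What the last checks showed:**
- **Hood:** its picture matches the predicted seat position to about a pixel. It met the seat at the expected height.
- **Knob:** it is back in the clamped position, lying along the photometer's x.
- **Zero block:** it stands upright on the mat.
- **Cells:** each met the well floor at the expected height, and their cap lines run along the light path. The hood now covers them, so my last look at them was just before it went back on.
- **Indicator and brush:** I did not touch them. They look unmoved in the pictures, but I did not measure their positions.
- **Gripper:** it is empty and clear of everything.

**The one small disagreement:** the middle cell measured about 2 mm off its well centre, towards the knob. That is about the play of the well and under the 4 mm limit. I left it.

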